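# Weigh a casting flask on a top-heavy torsion balance

### The arm

A 7-joint arm with a two-finger parallel gripper is mounted at the origin on the work surface. World frame = base frame: x ahead of the robot, y to its left, z up, the work surface at z = 0. Lengths are in m, angles in rad, forces in N, time in s.
With the tool pointing down it reaches from about 0.425 to 1.025 m from the base axis. Payload 9.4 kg.
Tool frame: the origin (TCP) lies between the finger pads; the fingertips stand ahead of it and the grasp point (between the pads) lies 5 mm behind it (ctrl.finger_overhang is the z of the fingertips in the tool frame, in m); z points along the fingers, y is the direction in which the jaws open and shut (so a half turn about z gives the same grasp; the last joint's range is limited). The gripper opens to 93 mm and grips with 3 to 60 N. Pads are 15 mm wide; open, the fingers measure 128 mm over their backs; the gripper's body (75 mm by 188 mm) begins 65 mm behind the grasp point.
Start: joints at [-0.077, 0.599, -0.003, 1.599, 0.002, 0.943, -0.08], TCP at [0.725, -0, 0.196] pointing down, gripper open.
Joint ranges: [-2.57, 2.57], [-0.35, 1.97], [-1.29, 1.29], [0.11, 2.56], [-1.05, 4.19], [0.11, 1.86], [-2.63, 2.63]. Speed limits (rad/s): [2.22, 2.22, 3.01, 3.01, 3.14, 3.14, 3.14].

### API

Orientations are given as a rotation vector (axis times angle).
In Python, from cell import read_state, imaging, job_done, ctrl gives the robot as it stands. The module is installed in compiled form; this text tells all that it offers.
- The arm moves only by the tool drive_tool, never from a script. Its argument "motion" is a list that holds one entry, the list of rows, each a list of 7 numbers: the turn, a rotation vector about the tool's x, y, z in degrees, then the shift along the tool's x, y, z in m, then the finger opening in m, from 0 to 0.093. In form: [[[wx, wy, wz, tx, ty, tz, fingers], ...]]. A call has 1 to 8 rows; each row is the pose to reach, as a shift and turn from the pose measured when the call began, along the tool's axes at that moment; what a row does not reach only later rows make up. A row lasts 1/12 s, in which the tool goes at most 41.7 mm and 7.16 degrees, less where a joint would pass 70% of its speed; a pose out of reach is approached as far as the arm can. A call with a gripper value outside its range is refused whole. The fingers move at their own pace and stop on an object; "force" is the grip in N (left out, the last holds). Time passes only in rows, so rows that repeat a pose let the fingers close. It gives the time, the measured TCP pose, the force and the opening at its end, in the units of the state.
- read_state(): the state, without advancing time (a new reading comes with each control period).
- imaging.capture(name): name is "scene" or "side" or "wrist"; returns a dict with "color" (384x512x3 uint8, red, green, blue), "fovy" (degrees; the focal length in pixels is half the picture's height over the tangent of half this angle, whatever the lens; pixels are square), "cx", "cy" (the principal point, pixels), "dist_coeffs" ([k1, k2, p1, p2, k3] as OpenCV has them; the pictures are not rectified), "rvec" (rotation vector, rad) and "tvec" (3), from world to camera coordinates, as OpenCV has them. Camera axes: x right, y down, z forward; pixel columns grow to the right and rows downward; lengths in m; the calibration is good to about 2 mm. A picture is of the moment at which its call begins. There is no depth.
- job_done(): hands the job in, once; it reports no verdict.
The state is a dict: "t": time; "joint_positions": joint angles; "qd": joint speeds; "tau": joint torques, N m; "ee_pos": TCP position; "eef_rot": TCP orientation; "force": force on the tool from outside, world axes, zero at the start; "ft_torque": the same for the moment, N m; "opening": finger opening in m.
Only numpy, scipy, OpenCV 4.12 (cv2) and the standard library are available. Lean on these libraries where they do the work, as an engineer would, in place of code of your own. Each camera call takes 0.05 s, during which the arm holds its last target.

### The job

Weigh the flask on the bench balance: press on the sprung hand lever, and on nothing else of the balance's moving parts, to bring the pointer to the centre line, and keep it between the two short marks beside that line for five seconds without a break (the beam is top-heavy and will not stay there by itself). Then ease the beam back, flask side down, onto its rest without a bang, let go of the lever, and leave the rest of the bench as it is.

Things in the scene. Friction and masses are not known exactly. Their poses are not given: they have to be found in the camera images.
- beam (a joint): Tilt of the balance beam, rad. 0 = level, pointer on the long centre line; the two short marks are at -0.08 and +0.08. Positive = hand-lever side down, flask side up. Rests stop it at -0.25 (start) and +0.25. Above 1 rad/s counts as a bang. Top-heavy: with the lever held still it runs away from level, either way, time constant 0.5 to 0.8 s. Damping 0.02 N m s/rad.
- press_lever (a joint): Angle of the hand lever relative to the beam, rad; 0 = free, positive = pressed down. Lever angle below level = beam + press_lever. A coil spring on the spindle joins lever and beam; only it turns the beam: torque 0.93*(press_lever + 0.056) N m plus 0.03 N m s/rad. About 0.13 to 0.41 holds the beam level; about 0.38 to 0.7 lifts it off its rest, after which the lever must come back at once.
- spindle (a point): Point on the level spindle axis between the two grey uprights, 220 mm above the bench. Fixed to the stand; its x axis is the spindle axis, z up, the hand lever runs to -y, the flask side is +y. The white scale and the pointer are on the stand's +x face, the hand lever on its -x side. The stand's base is 160 x 420 mm.
- thumb_plate (a point): Centre of the top face of the round steel thumb plate (60 mm across, 6 mm thick) at the end of the hand lever (steel strip 16 mm wide). Press it from above, 1 to 4 N. It swings 240 mm from the spindle axis, 59 mm to -x of the spindle point, 3 mm above the lever's middle plane. About 280 mm above the bench at the start, 120 to 220 mm with the beam level. y axis towards the spindle, z off the plate.
- bar (a point): The beam: aluminium bar 340 x 24 x 20 mm, this point on the spindle axis, y along it. Has a steel counterweight (60 mm across, axis at y = -90 mm, top 80 mm above the point), the flask at y = +150 mm, a thin pointer 135 mm down. Not to be touched. Nominal with flask: inertia 0.039 kg m2, gravity torque on the tilt -0.27*cos + 1.02*sin N m; hidden flask mass moves the 0.27 to 0.18 to 0.42.
- pointer (a point): Lower end of the thin dark pointer on the bar, 135 mm below the spindle axis when level, in front of the white scale; it moves to the flask side (+y of the spindle frame) for positive tilt.
- flask: Steel casting flask, 64 mm across, 72 mm high, about 0.9 kg, fixed on the brass pan at the beam's end, axis 150 mm from the spindle at +y; origin at the centre of its underside. Must not be touched by the robot.
- bottle: White plastic bottle, 70 mm across, 200 mm high, standing on the bench; origin under its centre. Leave alone.
- pot: Open steel pot, 160 mm across, 85 mm high, with two wire handles; origin under its centre. Leave alone.
- solder_board: Round soldering board, 150 mm across, 22 mm thick; origin under its centre. Leave alone.
- tin: Small open aluminium tin, 52 mm across, 30 mm high; origin under its centre. Leave alone.

How it is judged:
On the way, in this order (a step that is already met when the one before it is completed fails the run):
1. the pointer stays between the two short marks for five seconds (beam within 0.08 rad of level) (value of joint beam between -0.08 and 0.08 rad), for 4.9 s.
2. the beam is back on its rest, flask side down (value of joint beam below -0.23 rad), for 0.2 s.
At the end, for the whole second after the job is handed in: After the pointer has been kept within 0.08 rad of level for five seconds, the beam lies still on its rest, flask side down (tilt below -0.23 rad), the hand lever is free and unbent (within 0.1 rad), and nothing is touched (value of joint beam below -0.23 rad and velocity of joint beam between -0.1 and 0.1 rad/s and value of joint press_lever between -0.1 and 0.1 rad).
It fails at once if the beam is thrown or slammed (turns faster than 1 rad/s) (velocity of joint beam above 1 rad/s or velocity of joint beam below -1 rad/s).
It fails at once if the robot touches the beam, its counterweight or the flask instead of the hand lever (contact force between any of the fingers, the arm and beam_c0 above 0.5 N or contact force between any of the fingers, the arm and beam_c1 above 0.5 N or contact force between any of the fingers, the arm and beam_c3 above 0.5 N or contact force between any of the fingers, the arm and beam_c4 above 0.5 N or contact force between any of the fingers, the arm and flask above 0.5 N).
It fails at once if a bystander is shifted by more than 30 mm (distance of any of bottle, pot, solder_board, tin from where it was at the start of the episode above 0.03 m).
It also fails if it takes over 64 s, if anything falls off the work surface, if the arm or the gripper's body presses on something with over 40 N, if the wrist force passes 120 N, or if a joint passes its speed limit or range.

## Working session

There is one attempt and no reset: what is moved stays moved. The work goes in short steps, Python scripts to look and compute and a tool call to move; the robot and the scene stay as the last step left them, time stands still between calls to the robot, and variables do not carry over. Pictures are saved under pics/ and viewed, and the job is handed in when it is done.

Besides the shell and the picture viewer there is one more tool, called after "Emit:" in YAML: its name, and indented under it one key for each argument. drive_tool: Moves the arm, as the interface text tells. Its arguments: {"type":"object","properties":{"motion":{"type":"array","items":{"type":"array","items":{"type":"array","items":{"type":"number"}}}},"force":{"type":"number"}},"required":["motion"]}

```bash
mkdir -p pics; ls
python3 - <<'E'
from cell import read_state, imaging, job_done, ctrl
import cv2
s=read_state()
for k,v in s.items(): print(k,v)
print(ctrl.finger_overhang)
for n in ["scene","side","wrist"]:
    d=imaging.capture(n); cv2.imwrite(f"pics/{n}0.png",d["color"][:,:,::-1])
    print(n,{k:v for k,v in d.items() if k!="color"})
print(read_state()["t"])
E
```

```text
pics
t 0.0
joint_positions [-0.07669464  0.60010288 -0.00257202  1.60010843  0.00180024  0.94289141
 -0.07980541]
qd [-4.47327484e-04 -2.98050821e-03  4.15851658e-04 -7.43254591e-04
 -9.05022273e-04 -7.12465073e-05  4.64168971e-04]
tau [ 5.70884713e-04 -7.65060925e+01  1.49801854e+00 -2.52344084e+01
 -5.23842021e-02  1.69115182e-02  2.08527672e-04]
ee_pos [ 7.24489913e-01 -5.75028984e-06  1.94683308e-01]
eef_rot [-2.22067174e+00 -2.22083077e+00  1.80518761e-03]
force [-0.45575228 -0.74620456 -0.03264809]
ft_torque [ 0.008217    0.02838859 -0.05931644]
opening 0.09333435968090363
0.014
scene {'fovy': 48.0137412436008, 'cx': 255.17062442898415, 'cy': 192.86344118480415, 'dist_coeffs': array([0.00450772, 0.        , 0.        , 0.        , 0.        ]), 'rvec': array([ 1.27614428,  2.37154604, -0.83808085]), 'tvec': array([ 0.25308555, -0.21323938,  1.61618301])}
side {'fovy': 49.02765873168836, 'cx': 256.73142268276183, 'cy': 194.56364675678398, 'dist_coeffs': array([-0.03519167,  0.        ,  0.        ,  0.        ,  0.        ]), 'rvec': array([ 2.01896523, -0.65962687,  0.4119575 ]), 'tvec': array([-0.37114875,  0.29211162,  1.22030714])}
wrist {'fovy': 71.41988637879672, 'cx': 257.2094255687025, 'cy': 188.51588743797032, 'dist_coeffs': array([-0.06196881,  0.        ,  0.        ,  0.        ,  0.        ]), 'rvec': array([-2.89819277e+00, -8.47773305e-04,  1.60325125e-03]), 'tvec': array([-0.7243222 , -0.02891413,  0.39011204])}
0.15
```

View pics/scene0.png

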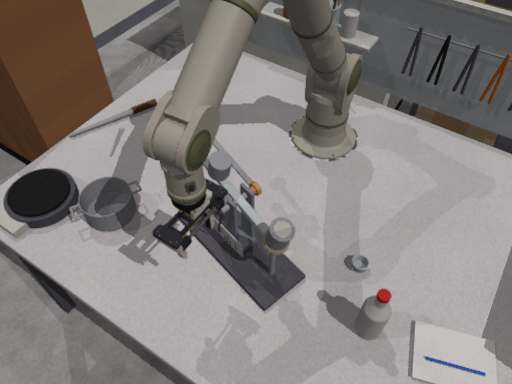

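View pics/side0.png

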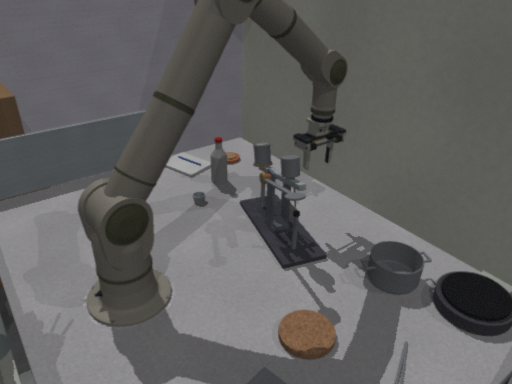

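View pics/wrist0.png

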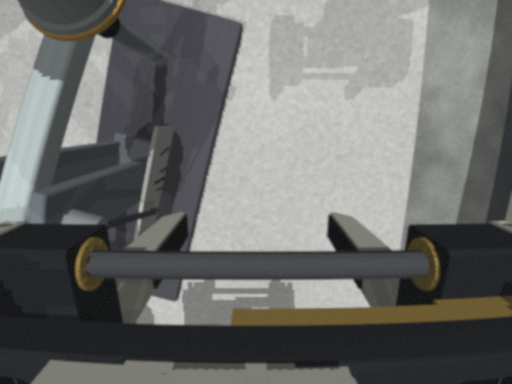

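Run:
```python
import cv2
a=cv2.imread("pics/scene0.png")[120:310,140:320]; cv2.imwrite("pics/sc_crop.png",cv2.resize(a,None,fx=3.1,fy=3.1,interpolation=cv2.INTER_CUBIC))
a=cv2.imread("pics/side0.png")[120:270,220:360]; cv2.imwrite("pics/si_crop.png",cv2.resize(a,None,fx=4,fy=4,interpolation=cv2.INTER_CUBIC))
```

```text
(no output)
```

View pics/sc_crop.png

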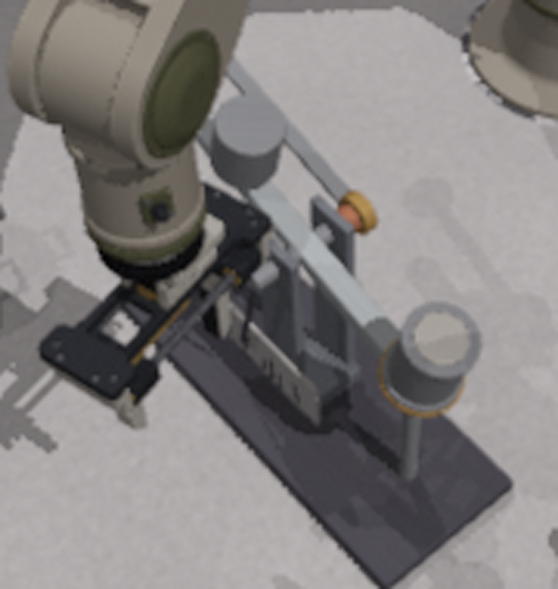

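View pics/si_crop.png

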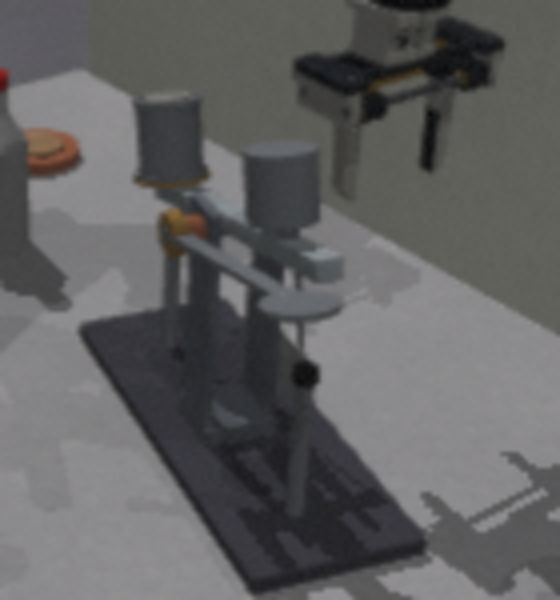

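```bash
cat > h.py <<'E'
import numpy as np, cv2
from cell import read_state, imaging, job_done, ctrl
from scipy.spatial.transform import Rotation as R
def cam(d):
    h,w=d["color"].shape[:2]; f=h/2/np.tan(np.radians(d["fovy"])/2)
    K=np.array([[f,0,d["cx"]],[0,f,d["cy"]],[0,0,1.]]); return K
def ray(d,uv):
    p=cv2.undistortPoints(np.array([[uv]],float),cam(d),d["dist_coeffs"])[0,0]
    M=cv2.Rodrigues(d["rvec"])[0]; return -M.T@d["tvec"], M.T@np.array([p[0],p[1],1])
def onz(d,uv,z):
    o,v=ray(d,uv); return o+v*(z-o[2])/v[2]
def tri(d1,u1,d2,u2):
    a,v=ray(d1,u1);b,w=ray(d2,u2);v/=np.linalg.norm(v);w/=np.linalg.norm(w)
    s=np.linalg.lstsq(np.array([v,-w]).T,b-a,rcond=None)[0]
    p,q=a+v*s[0],b+w*s[1]; return (p+q)/2,np.linalg.norm(p-q)
def proj(d,P):
    return cv2.projectPoints(np.array(P,float).reshape(-1,3),d["rvec"],d["tvec"],cam(d),d["dist_coeffs"])[0][:,0]
def save(d,name,box=None,f=1):
    a=d["color"][:,:,::-1]
    if box: a=a[box[1]:box[3],box[0]:box[2]]
    cv2.imwrite("pics/"+name,cv2.resize(a,None,fx=f,fy=f,interpolation=cv2.INTER_CUBIC))
E
python3 - <<'E'
from h import *
s=imaging.capture("side"); c=imaging.capture("scene")
for z in (0.0,0.012,0.02):
    P=[onz(s,u,z) for u in [(240.2,201.5),(283,266.5),(326,255.5)]]
    print(z,np.round(P,4).tolist(),np.linalg.norm(P[1]-P[0]),np.linalg.norm(P[2]-P[1]))
    Q=[onz(c,u,z) for u in [(140+385/3.1,120+585/3.1),(140+510/3.1,120+484/3.1)]]
    print(np.round(Q,4).tolist(),np.linalg.norm(Q[1]-Q[0]))
print("plate",onz(s,(220+300/4,120+302/4),.282))
print("hub",tri(s,(220+175/4,120+230/4),c,(140+357/3.1,120+211/3.1)))
save(s,"side1.png",(270,180,320,215),12)
E
```

```text
0.0 [[0.5676, 0.247, 0.0], [0.4489, -0.1611, 0.0], [0.6026, -0.2011, -0.0]] 0.42497794505889264 0.15886712017056143
[[0.6974, 0.1859, 0.0], [0.5492, 0.2295, 0.0]] 0.15452630321624888
0.012 [[0.5562, 0.2307, 0.012], [0.4391, -0.1717, 0.012], [0.5907, -0.2112, 0.012]] 0.41914457118842163 0.15668646275420645
[[0.7021, 0.1885, 0.012], [0.5554, 0.2317, 0.012]] 0.15287117223558805
0.02 [[0.5485, 0.2199, 0.02], [0.4325, -0.1788, 0.02], [0.5827, -0.2179, 0.02]] 0.4152556552747743 0.15523269114330318
[[0.7051, 0.1903, 0.02], [0.5596, 0.2332, 0.02]] 0.1517677515818141
plate [ 0.44338682 -0.19546963  0.282     ]
hub (array([0.50719758, 0.02857406, 0.22254727]), np.float64(0.002481268625280512))
```

View pics/side1.png

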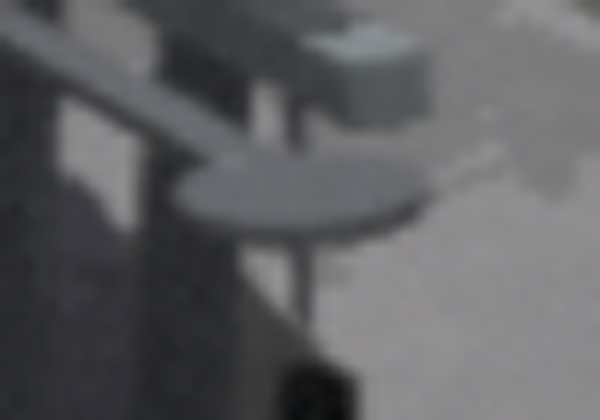

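Emit:
drive_tool:
  motion:
    - [[0,0,0,0,0,-0.04,0],[0,0,0,0,0,-0.08,0],[0,0,0,0,0,-0.12,0],[0,0,0,0,0,-0.16,0],[0,0,0,0,0,-0.2,0],[0,0,5,-0.02,-0.03,-0.2,0],[0,0,10,-0.04,-0.06,-0.2,0],[0,0,16,-0.06,-0.09,-0.2,0]]

```text
t: 0.92
ee_pos: [0.634, -0.0604, 0.3955]
eef_rot: [2.512, 1.886, 0.0]
force: [0.4, -0.5, -0.1]
opening: 0.0443
```

Emit:
drive_tool:
  motion:
    - [[0,0,0,-0.03,-0.023,0,0],[0,0,0,-0.06,-0.046,0,0],[0,0,0,-0.09,-0.069,0,0],[0,0,0,-0.12,-0.092,0,0],[0,0,0,-0.15,-0.112,0,0],[0,0,0,-0.18,-0.132,0,0],[0,0,0,-0.189,-0.14,0,0],[0,0,0,-0.189,-0.14,0,0]]

```text
t: 1.58
ee_pos: [0.4441, -0.2052, 0.3961]
eef_rot: [2.516, 1.88, 0.001]
force: [0.6, 0.4, -0.7]
opening: 0.0003
```

Run:
```python
from h import *
s=imaging.capture("side"); c=imaging.capture("scene"); w=imaging.capture("wrist")
save(s,"s2.png",None,1.5); save(c,"c2.png",None,1.5); save(w,"w2.png")
save(c,"c2c.png",(160,100,320,300),3)
save(s,"s2c.png",(200,90,360,270),3.3)
st=read_state();print(st["t"],st["ee_pos"],st["eef_rot"],st["force"],st["joint_positions"])
```

```text
1.7333 [ 0.44789876 -0.20193625  0.39552316] [2.51064946e+00 1.88799221e+00 1.44056893e-03] [-0.73506371  0.12544384  0.54621721] [ 0.1717104   0.11804863  0.15634693  1.84526238 -0.02049522  1.17903825
  0.05355429]
```

View pics/c2c.png

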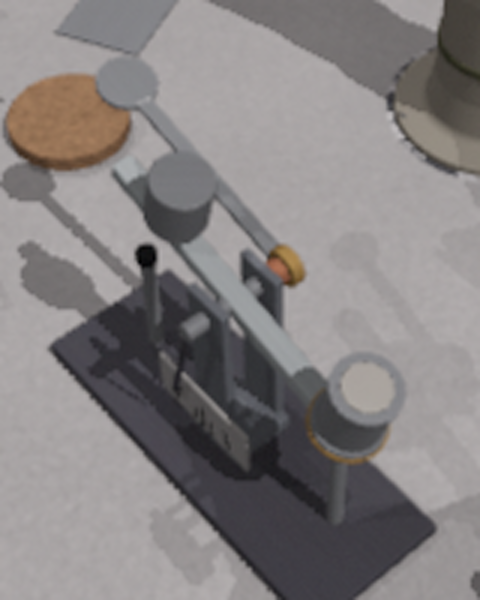

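View pics/s2c.png

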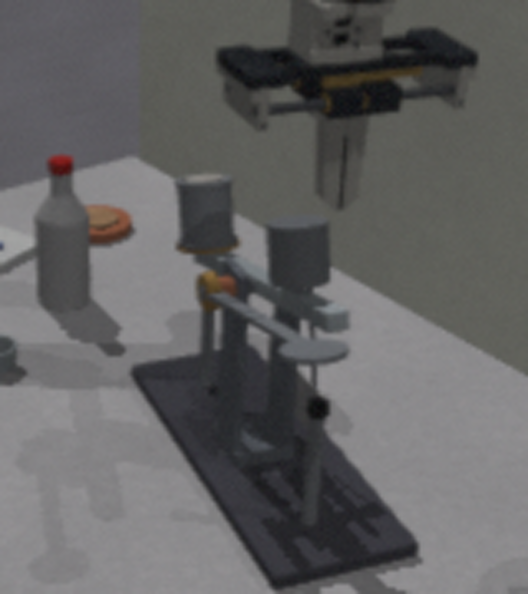

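View pics/w2.png

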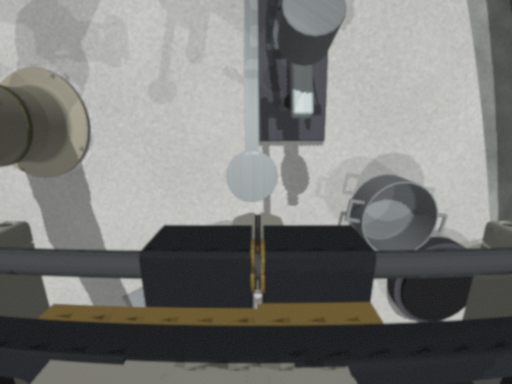

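```bash
cat >> h.py <<'E'
S=np.array([0.572,0.009,0.22]); ang=np.arctan2(-.2795,.960)
SX=np.array([np.cos(ang),np.sin(ang),0]); SY=np.array([-np.sin(ang),np.cos(ang),0]); SZ=np.array([0,0,1.])
def yz(d,uv):   # ray onto spindle x=0 plane
    o,v=ray(d,uv); p=o+v*(-(o-S)@SX)/(v@SX)-S; return np.array([p@SY,p[2]])
E
python3 - <<'E'
from h import *
c=cv2.imread("pics/c2.png")
im=imaging.capture("scene"); 
g=cv2.cvtColor(im["color"],cv2.COLOR_RGB2GRAY)
print(g[212:258,255:300:2])
s=imaging.capture("side")
p=tri(im,(202.3,128),s,(295.2,195.5)); print("plate",p, (p[0]-S)@SX,(p[0]-S)@SY,p[0][2]-S[2])
o,_=ray(im,(0,0));o2,_=ray(s,(0,0)); print([(q-S)@SX for q in (o,o2)],[(q-S)@SY for q in (o,o2)],o,o2)
print(yz(im,(160+368/3,100+388/3)))
E
```

```text
[[154 161 165 ... 168 163 159]
 [157 159 167 ... 164 164 160]
 [158 157 167 ... 162 163 161]
 ...
 [ 55  57  55 ... 166 166 168]
 [ 46  55  56 ... 168 166 169]
 [ 32  56  56 ... 169 169 170]]
plate (array([ 0.44471611, -0.19327021,  0.28066981]), np.float64(0.0022436413700439362)) -0.06566720176730653 -0.2297873891610075 0.06066980953591636
[np.float64(0.4159785932324942), np.float64(-0.5410149991915504)] [np.float64(0.5660965640404871), np.float64(-1.142145532674272)] [1.12964144 0.43624645 1.12034374] [-0.2667214  -0.93637826  0.87423427]
[0.18004647 0.07107148]
```

```bash
sed -i 's/^S=np.array.*ang=/S=np.array([0.567,0.011,0.22]); ang=/' h.py
python3 - <<'E'
from h import *
im=imaging.capture("scene"); s=imaging.capture("side")
f=lambda p:((p-S)@SX,(p-S)@SY,p[2]-S[2])
for n,a,b in [("plate",(202.3,128),(295.2,195.5)),("flasktop",(160+367/3,100+386/3),(200+204/3.3,90+181/3.3)),("cwtop",(160+182/3,100+178/3),(200+299/3.3,90+225/3.3))]:
    p,e=tri(im,a,s,b); print(n,p,e,np.round(f(p),4), yz(im,a),yz(s,b))
for name,c in (("c",[(0,.166,.045),(0,-.07,.1)]),):
    print(proj(im,[S+SX*a[0]+SY*a[1]+SZ*a[2] for a in c]))
g=cv2.cvtColor(im["color"],cv2.COLOR_RGB2GRAY)
save(im,"fl.png",(255,205,305,260),10)
g2=cv2.cvtColor(s["color"],cv2.COLOR_RGB2GRAY); save(s,"fl2.png",(245,130,285,180),10)
E
```

```text
plate [ 0.44471611 -0.19327021  0.28066981] 0.0022436413700439362 [-0.0603 -0.2303  0.0607] [-0.1287679   0.16734044] [-0.11728574 -0.01331401]
flasktop [0.60651782 0.17105848 0.26476423] 0.003555906271691851 [-0.0068  0.1647  0.0448] [0.17329127 0.06174698] [0.17688893 0.03831606]
cwtop [ 0.54246959 -0.05561162  0.31687312] 0.004747666464369359 [-0.0049 -0.0708  0.0969] [-0.05928644  0.11021445] [-0.06620621  0.09367606]
[[279.89233892 230.70162425]
 [218.3370658  159.76323261]]
```

View pics/fl.png

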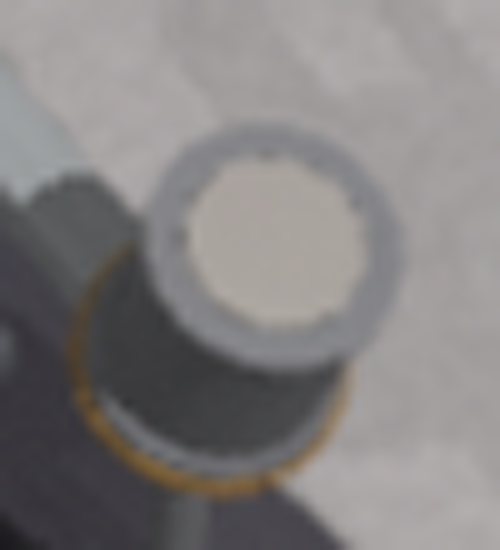

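View pics/fl2.png

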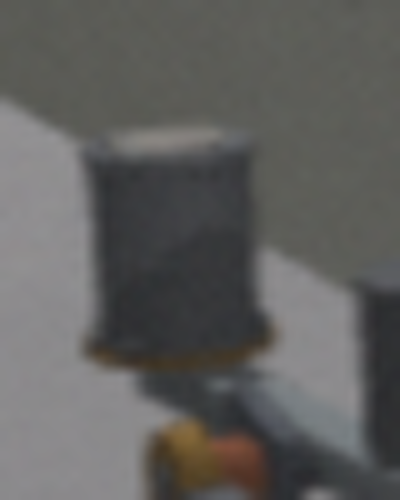

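```bash
cat >> h.py <<'E'
XF=-0.0068
def yzf(d,uv):
    o,v=ray(d,uv); P0=S+XF*SX; p=o+v*(-(o-P0)@SX)/(v@SX)-P0; return np.array([p@SY,p[2]])
PHI0=None
def disc(d):
    im=cv2.GaussianBlur(d["color"],(0,0),0.6).astype(float)
    g=im[:,:,:2].mean(2)
    th=np.arange(-.3,.31,.02); P=[]
    for t in th:
        y,z=.1493,.0848; P.append(S+XF*SX+SY*(y*np.cos(t)-z*np.sin(t))+SZ*(y*np.sin(t)+z*np.cos(t)))
    path=proj(d,P)
    best=None
    for T in (172,168,176,164,160,180,155,150):
        m=(g>T).astype(np.uint8); n,lab,stt,cen=cv2.connectedComponentsWithStats(m,connectivity=4)
        for i in range(1,n):
            if 150<stt[i,4]<420 and np.min(np.linalg.norm(path-cen[i],axis=1))<4 and max(stt[i,2:4])<26:
                w=np.where(lab==i); 
                return cen[i],stt[i,4],T
    return None
def tilt(d,phi0=None):
    r=disc(d)
    if r is None: return None
    y,z=yzf(d,r[0]); return np.arctan2(z,y),np.hypot(y,z),r
E
python3 - <<'E'
from h import *
for i in range(4):
    print(tilt(imaging.capture("scene")))
E
```

```text
(np.float64(0.27030378189310067), np.float64(0.17252300136719276), (array([282.0872093 , 228.98837209]), np.int32(172), 164))
(np.float64(0.27221574058610465), np.float64(0.17270802901392973), (array([282.12068966, 228.92528736]), np.int32(174), 164))
(np.float64(0.271602401845619), np.float64(0.1727516293946808), (array([282.13872832, 228.96531792]), np.int32(173), 164))
(np.float64(0.26949246279845485), np.float64(0.17251832419445828), (array([282.09356725, 229.02923977]), np.int32(171), 164))
```

Emit:
drive_tool:
  motion:
    - [[0,0,0,0,-0.003,0.03,0],[0,0,0,0,-0.003,0.055,0],[0,0,0,0,-0.003,0.075,0],[0,0,0,0,-0.003,0.085,0],[0,0,0,0,-0.003,0.085,0],[0,0,0,0,-0.003,0.085,0]]

```text
t: 2.63
ee_pos: [0.4446, -0.2018, 0.3106]
eef_rot: [-2.511, -1.887, 0.0]
force: [0.3, -0.4, -0.3]
opening: 0.0003
```

Run:
```python
from h import *
d=imaging.capture("scene"); print(tilt(d)); save(d,"c3.png",(160,60,320,260),3)
for i in range(6):
    st=read_state();print(st["t"],np.round(st["ee_pos"],5),np.round(st["force"],2))
    s=imaging.capture("side")
save(s,"s3.png",(230,130,350,230),5)
```

```text
(np.float64(0.27129510203927054), np.float64(0.17228330094106975), (array([282.01086957, 228.89130435]), np.int32(184), 164))
2.6833 [ 0.44492 -0.20198  0.31117] [-0.33  0.43  0.37]
2.7333 [ 0.44508 -0.20204  0.31142] [-0.72  0.7  -0.54]
2.7833 [ 0.44505 -0.20204  0.31146] [-0.34  0.23 -0.3 ]
2.8333 [ 0.44493 -0.20199  0.31139] [ 0.15 -0.71  0.72]
2.8833 [ 0.44482 -0.20194  0.31127] [ 0.13 -0.6   0.07]
2.9333 [ 0.44468 -0.20189  0.31106] [-0.41 -0.54 -0.51]
```

View pics/s3.png

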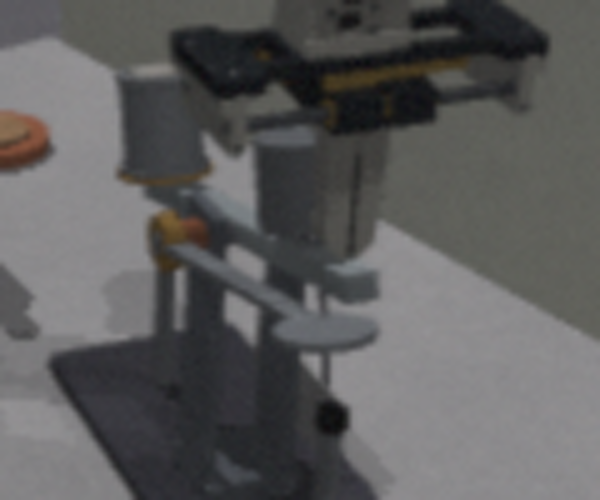

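View pics/c3.png

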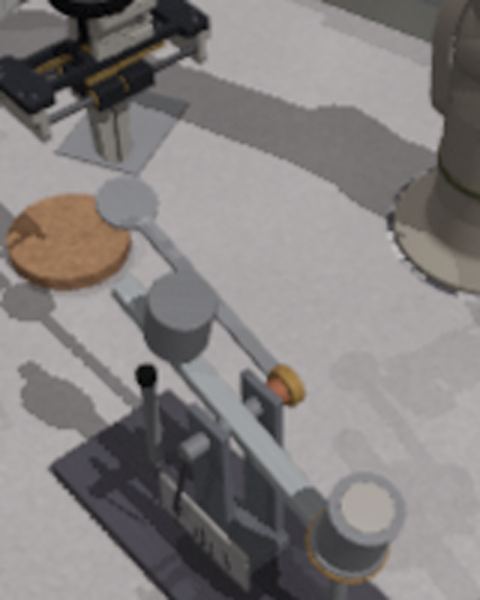

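Run:
```python
from h import *
s=imaging.capture("side"); im=imaging.capture("scene"); st=read_state(); p=st["ee_pos"].copy(); p[2]-=.014
print(p,proj(s,[p,[.4447,-.1933,.2807]]),proj(im,[p,[.4447,-.1933,.2807]]))
t,e=tri(im,(199.3,113.),s,(301,181)); print(t,e)
save(s,"s4.png",(280,150,320,210),10); save(im,"c4.png",(180,90,220,150),10)
```

```text
[ 0.44440183 -0.20178811  0.29661034] [[297.14939887 191.7981746 ]
 [294.80626355 195.44476687]] [[199.0711563  122.66238129]
 [201.90451224 128.04954683]]
[ 0.44611263 -0.20289839  0.33148054] 0.012042377127678519
```

View pics/s4.png

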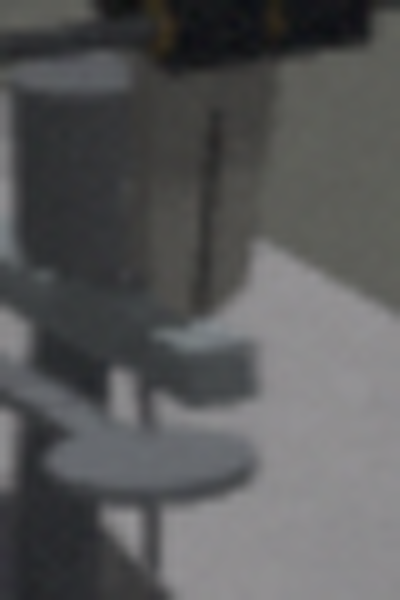

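View pics/c4.png

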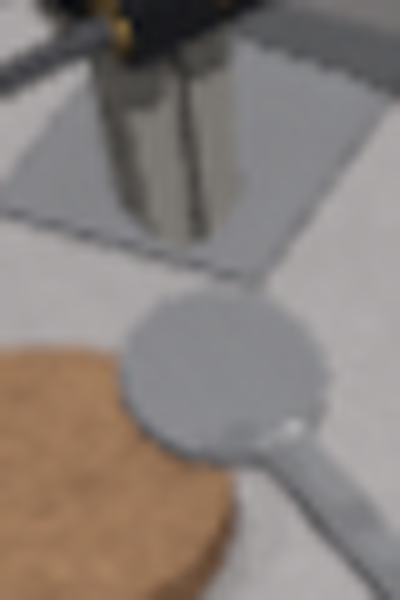

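Run:
```python
from h import *
s=imaging.capture("side"); im=imaging.capture("scene"); st=read_state()
print(tri(im,(198.8,114.3),s,(300,183)))
# initial open fingers
for z in (.181,.2,.22): print(z,proj(s,[[.7245-.055,0,z],[.7245+.055,0,z]]).tolist(),proj(im,[[.7245-.055,0,z],[.7245+.055,0,z]]).tolist())
a=cv2.imread("pics/side0.png")[130:180,290:350]; cv2.imwrite("pics/q1.png",cv2.resize(a,None,fx=10,fy=10,interpolation=cv2.INTER_CUBIC))
a=cv2.imread("pics/scene0.png")[190:260,150:250]; cv2.imwrite("pics/q2.png",cv2.resize(a,None,fx=7,fy=7,interpolation=cv2.INTER_CUBIC))
```

```text
(array([ 0.44480752, -0.20386881,  0.32580587]), np.float64(0.008052395779414594))
0.181 [[304.33412872288704, 178.82406860726093], [326.46309152632944, 170.86343134019938]] [[211.2012077183488, 233.72336950706637], [184.29329084473295, 264.8159854322724]]
0.2 [[304.7706366620705, 174.03580889773735], [327.0181604410712, 166.21124929021153]] [[210.64052414037002, 229.6108103448854], [183.32369146545756, 260.91211467639926]]
0.22 [[305.23572977168544, 168.92884872671277], [327.6091955451886, 161.25221355563832]] [[210.03392564514016, 225.1618115688227], [182.2731188468739, 256.68253981593165]]
```

View pics/q1.png

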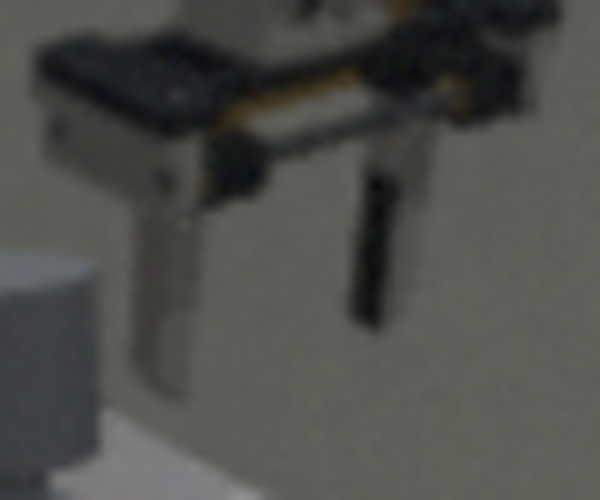

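View pics/q2.png

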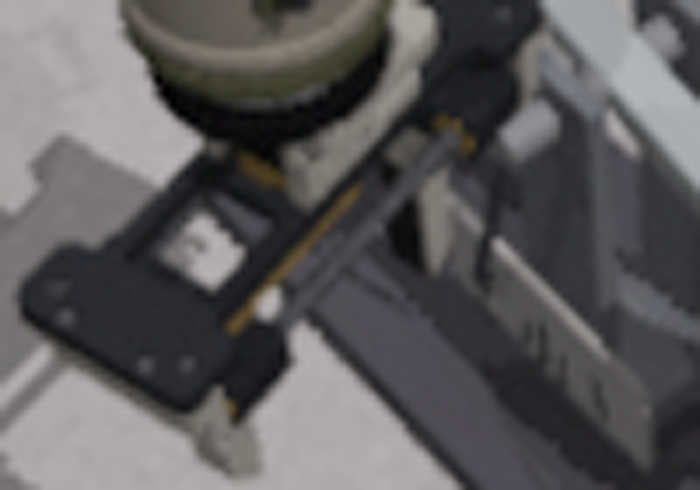

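Emit:
drive_tool:
  motion:
    - [[0,0,0,0,0,0.01,0],[0,0,0,0,0,0.02,0],[0,0,0,0,0,0.028,0],[0,0,0,0,0,0.034,0],[0,0,0,0,0,0.034,0]]

```text
t: 3.6
ee_pos: [0.4435, -0.2014, 0.2746]
eef_rot: [-2.51, -1.886, 0.003]
force: [-1.2, 0.6, -0.3]
opening: 0.0008
```

Run:
```python
from h import *
s=imaging.capture("side"); im=imaging.capture("scene"); st=read_state(); print(st["ee_pos"],st["force"],tilt(im)[0])
save(s,"s5.png",(280,150,320,210),10); save(im,"c5.png",(180,90,220,150),10)
```

```text
[ 0.44420326 -0.20171387  0.27598764] [ 0.61619727 -0.39664614 -0.46386106] 0.2659372478772561
```

View pics/s5.png

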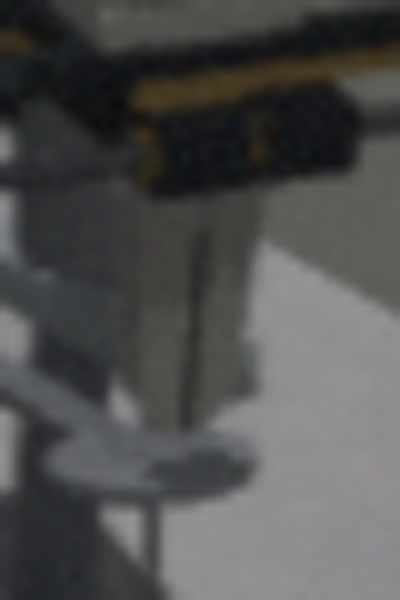

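View pics/c5.png

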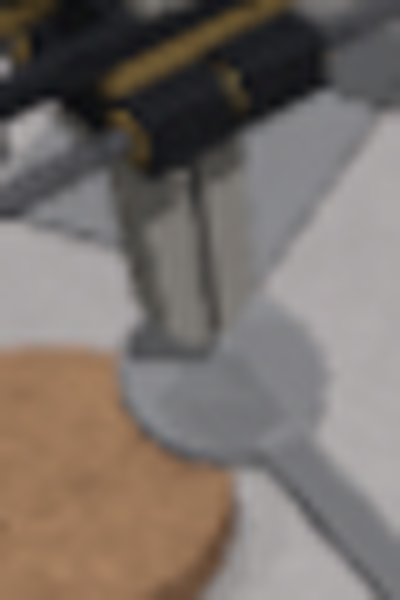

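```bash
cat > ctl.py <<'E'
import numpy as np, json
I=.039; KS=.93; KN=.13; C=.05
RC=.232; TIP=.0155
def L_of_z(z): return np.arcsin(np.clip((.223-(z+TIP))/RC,-1,1))
def z_of_L(L): return .223-RC*np.sin(L)-TIP
def f(x,L,Ld,dt,rest=True):
    th,w,d=x; n=max(1,int(np.ceil(dt/.005))); h=dt/n
    for i in range(n):
        a=(KS*(L-Ld*(dt-(i+.5)*h)-d)+KN*th-C*w+.03*Ld)/I
        w+=h*a; th+=h*w
    return np.array([th,w,d])
def Fj(dt):
    A=np.array([[0,1,0],[KN/I,-C/I,-KS/I],[0,0,0]]); from scipy.linalg import expm
    return expm(A*dt)
def kf(x,P,L0,L1,dt,y,rv=.0025):
    Ld=(L1-L0)/dt
    x=f(x,L1,Ld,dt); F=Fj(dt)
    P=F@P@F.T+np.diag([1e-7,(.25)**2*dt*dt*1.0+1e-6,(.01)**2*dt])
    H=np.array([[1,0,0.]]); S_=P[0,0]+rv**2; K=P[:,0]/S_
    x=x+K*(y-x[0]); P=P-np.outer(K,P[0]); return x,P
def law(x,ref,wref,L,a=.45,b=.16,tp=.08):
    # predict tp ahead under current L, then feedback
    xp=f(x,L,0,tp)
    e=xp[0]-ref-wref*tp; return xp[2]-KN/KS*ref-a*e-KN/KS*0-b*(xp[1]-wref)+C/KS*wref
E
cat > sim.py <<'E'
from ctl import *
rng=np.random.default_rng(0)
def run(kn,m,gain,verbose=0,rate=.15):
    d=m/.93-.056; L=.25*kn/.93+d+.004; th,w=-.25,0.; t=0; Lc=L
    x=np.array([-.25,0,L-.25*KN/KS*1.0]); P=np.diag([1e-5,1e-3,.03**2])
    Lm0=L; ref=-.25; log=[]; phase=0; hold=0; mx=0; bias=rng.normal(0,.002)
    for k in range(60):
        # capture: 0.05
        y=th+rng.normal(0,.002); Lm=L+rng.normal(0,.003); dtc=.217
        x,P=kf(x,P,Lm0,Lm,dtc,y) ; Lm0=Lm
        x[0]=max(x[0],-.26)
        wref=rate if ref<0 else 0
        if ref<0: ref=min(0,max(ref,x[0]-.05)+rate*.217)
        u=law(x,ref,wref if ref<0 else 0,Lm,*gain)
        u=np.clip(u,Lm-.06,Lm+.06)
        Lt=u+bias
        for i in range(217):
            if i>=50: # move after capture
                Ln=L+(Lt-L)*min(1,1/50.)
            else: Ln=L
            Ld=(Ln-L)/.001; L=Ln
            a=(.93*(L-d)+kn*th-.05*w+.03*Ld)/I; w+=.001*a; th+=.001*w
            if th<-.25: th=-.25; w=max(w,0)
            mx=max(mx,abs(w))
        log.append(th)
    log=np.array(log); return log,mx
for gain in [(.45,.16,.1),(.35,.14,.1),(.6,.2,.12),(.45,.16,.16)]:
  for kn in (.06,.1,.15,.2):
    r=[run(kn,m,gain) for m in (.2,.3,.4) for _ in range(5)]
    print(gain,kn,"settle max|th| after 20:",round(max(np.abs(l[20:]).max() for l,_ in r),3),"over",round(max(l.max() for l,_ in r),3),"std",round(np.mean([l[20:].std() for l,_ in r]),4),"wmax",round(max(q for _,q in r),2))
print(np.round(run(.13,.27,(.45,.16,.1))[0][:30],3))
E
python3 sim.py
```

```text
(0.45, 0.16, 0.1) 0.06 settle max|th| after 20: 0.017 over 0.017 std 0.0043 wmax 0.27
(0.45, 0.16, 0.1) 0.1 settle max|th| after 20: 0.025 over 0.049 std 0.0049 wmax 0.3
(0.45, 0.16, 0.1) 0.15 settle max|th| after 20: 0.021 over 0.102 std 0.0046 wmax 0.33
(0.45, 0.16, 0.1) 0.2 settle max|th| after 20: 0.03 over 0.104 std 0.0062 wmax 0.33
(0.35, 0.14, 0.1) 0.06 settle max|th| after 20: 0.032 over 0.025 std 0.0047 wmax 0.26
(0.35, 0.14, 0.1) 0.1 settle max|th| after 20: 0.03 over 0.041 std 0.0049 wmax 0.27
(0.35, 0.14, 0.1) 0.15 settle max|th| after 20: 0.029 over 0.083 std 0.0054 wmax 0.28
(0.35, 0.14, 0.1) 0.2 settle max|th| after 20: 0.055 over 0.138 std 0.0081 wmax 0.29
(0.6, 0.2, 0.12) 0.06 settle max|th| after 20: 0.02 over 0.043 std 0.0041 wmax 0.32
(0.6, 0.2, 0.12) 0.1 settle max|th| after 20: 0.022 over 0.037 std 0.0048 wmax 0.29
(0.6, 0.2, 0.12) 0.15 settle max|th| after 20: 0.023 over 0.08 std 0.0043 wmax 0.33
(0.6, 0.2, 0.12) 0.2 settle max|th| after 20: 0.025 over 0.108 std 0.005 wmax 0.35
(0.45, 0.16, 0.16) 0.06 settle max|th| after 20: 0.022 over 0.022 std 0.0044 wmax 0.3
(0.45, 0.16, 0.16) 0.1 settle max|th| after 20: 0.024 over 0.038 std 0.0047 wmax 0.3
(0.45, 0.16, 0.16) 0.15 settle max|th| after 20: 0.04 over 0.085 std 0.005 wmax 0.31
(0.45, 0.16, 0.16) 0.2 settle max|th| after 20: 0.026 over 0.116 std 0.0065 wmax 0.31
[-0.235 -0.184 -0.134 -0.091 -0.053 -0.016  0.026  0.049  0.038  0.03
  0.021  0.008  0.009  0.011  0.015  0.009 -0.     0.001  0.002  0.
 -0.003 -0.005 -0.005 -0.007 -0.009 -0.001  0.008  0.007  0.002  0.004]
```

Emit:
drive_tool:
  motion:
    - [[0,0,0,0.003,0,0.012,0],[0,0,0,0.005,0,0.024,0],[0,0,0,0.005,0,0.036,0],[0,0,0,0.005,0,0.048,0],[0,0,0,0.005,0,0.058,0],[0,0,0,0.005,0,0.068,0],[0,0,0,0.005,0,0.076,0],[0,0,0,0.005,0,0.08,0]]

```text
t: 4.37
ee_pos: [0.4457, -0.197, 0.1955]
eef_rot: [-2.511, -1.887, 0.001]
force: [1.1, -1.0, 1.3]
opening: 0.0006
```

Run:
```python
from h import *; from ctl import *
s=imaging.capture("side"); im=imaging.capture("scene"); st=read_state(); r=tilt(im); print(st["t"],st["ee_pos"],st["eef_rot"],st["force"],r[0]-.5209,r[1:],L_of_z(st["ee_pos"][2]))
save(s,"s6.png",(260,150,340,230),8); save(im,"c6.png",(170,100,250,180),8)
```

```text
4.4667 [ 0.44556922 -0.19695028  0.19576252] [-2.51073812e+00 -1.88670816e+00  1.17882761e-03] [ 0.05524634 -0.50437192  1.61499428] -0.25505039154737824 (np.float64(0.17215229818073813), (array([282.02531646, 229.14556962]), np.int32(158), 168)) 0.05061418907620047
```

View pics/s6.png

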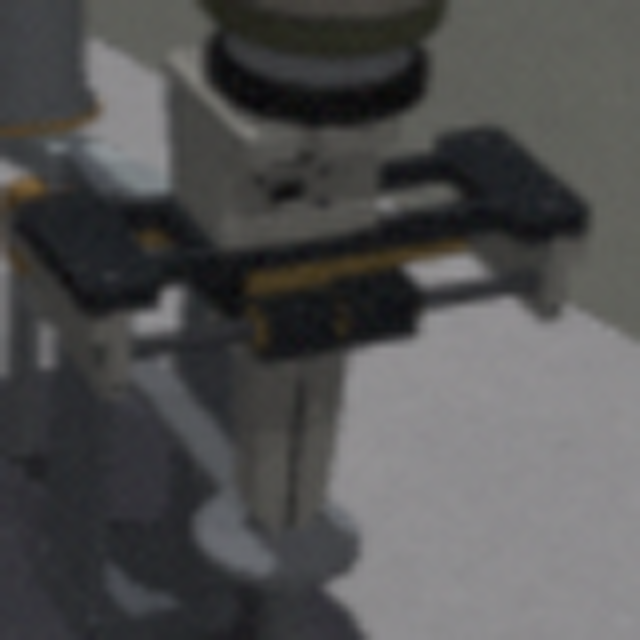

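View pics/c6.png

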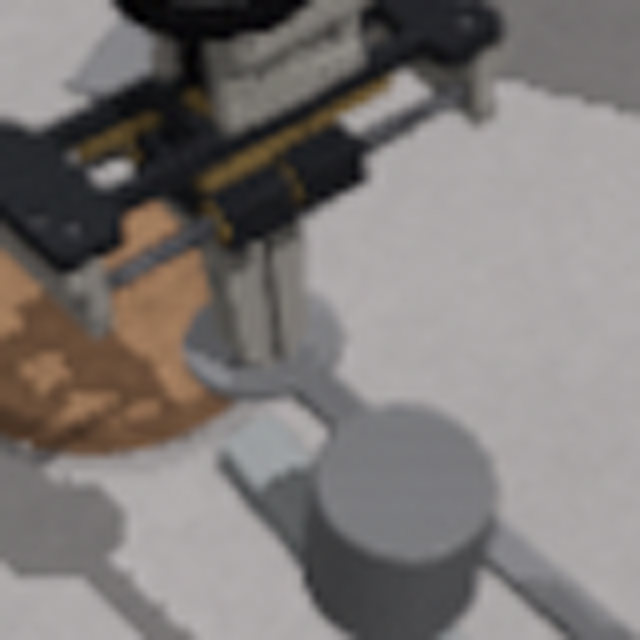

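```bash
cat >> h.py <<'E'
def disc(d):
    g=cv2.GaussianBlur(d["color"],(0,0),0.6).astype(float)[:,:,:2].mean(2)
    P=[]
    for t in np.arange(-.3,.31,.02):
        y,z=.1493,.0848; P.append(S+XF*SX+SY*(y*np.cos(t)-z*np.sin(t))+SZ*(y*np.sin(t)+z*np.cos(t)))
    path=proj(d,P); out=[]
    for T in (156,158,160,162,164,166,168):
        n,lab,stt,cen=cv2.connectedComponentsWithStats((g>T).astype(np.uint8),connectivity=4)
        for i in range(1,n):
            if 120<stt[i,4]<420 and np.min(np.linalg.norm(path-cen[i],axis=1))<4 and max(stt[i,2:4])<26: out.append((cen[i],stt[i,4],T))
    if not out: return None
    return np.mean([o[0] for o in out],axis=0),[int(o[1]) for o in out]
E
cat > step.py <<'E'
import sys,json,os
from h import *; from ctl import *
mode=sys.argv[1]          # rest | up | hold | down
im=imaging.capture("scene"); st0=read_state(); r=tilt(im); OFF=json.load(open("off.json")) if os.path.exists("off.json") else .5209
z=st0["ee_pos"][2]; L=L_of_z(z); t=st0["t"]
TX=np.array([.2795,.960,0]); TY=np.array([.960,-.2795,0]); home=np.array([.4456,-.197,0])
e=home-np.array([*st0["ee_pos"][:2],0])
y=r[0]-OFF if r else None
J=json.load(open("kf.json")) if os.path.exists("kf.json") and mode!="rest" else None
out=""
if mode=="rest":
    x=np.array([-.25,0,L-.25*KN/KS]); P=np.diag([1e-5,2e-3,.03**2]); ref=-.25; u=None
else:
    x=np.array(J["x"]);P=np.array(J["P"]);ref=J["ref"]; dt=t-J["t"]
    x,P=kf(x,P,J["L"],L,dt,y); x[0]=max(x[0],-.26)
    rate=float(sys.argv[2]) if len(sys.argv)>2 else .15; wref=0
    if mode=="up" and ref<0: ref=min(0,max(ref,x[0]-.05)+rate*.217); wref=rate if ref<0 else 0
    if mode=="down": ref=max(-.3,min(ref,x[0]+.05)-rate*.217); wref=-rate
    if mode=="hold": ref=0
    u=float(np.clip(law(x,ref,wref,L,.5,.17,.1),L-.07,L+.07))
    out=f" x={np.round(x,4)} ref={ref:.3f} u={u:.4f} innov L_target_prev={J['u']} -> tz={z-z_of_L(u):+.4f}"
json.dump(dict(x=list(x),P=P.tolist(),t=t,L=float(L),ref=float(ref),u=u),open("kf.json","w"))
print(f"t={t:.3f} tilt={y} rad={r[1] if r else None} areas={r[2][1] if r else None} z={z:.4f} L={L:.4f} F={np.round(st0['force'],1)} hold tx={e@TX:+.4f} ty={e@TY:+.4f}"+out)
E
python3 - <<'E'
from h import *; import json
v=[tilt(imaging.capture("scene"))[0] for i in range(5)]; print(np.round(v,4)); json.dump(float(np.mean(v)+.25),open("off.json","w"))
E
python3 step.py rest
```

```text
[0.2727 0.2725 0.2727 0.2726 0.2725]
t=4.767 tilt=-0.2505205435381928 rad=0.17261030794907023 areas=[217, 212, 202, 195, 188, 177, 152] z=0.1964 L=0.0479 F=[-0.1 -1.7  0.1] hold tx=-0.0000 ty=+0.0000
```

Emit:
drive_tool:
  motion:
    - [[0,0,0,0,0,0.006,0],[0,0,0,0,0,0.012,0],[0,0,0,0,0,0.016,0],[0,0,0,0,0,0.016,0]]

```text
t: 5.1
ee_pos: [0.4455, -0.1968, 0.1795]
eef_rot: [-2.511, -1.887, 0.001]
force: [1.3, 0.1, 0.8]
opening: 0.0005
```

```bash
python3 step.py rest
```

```text
t=5.150 tilt=-0.2502470648932184 rad=0.17256710546639553 areas=[218, 211, 204, 196, 189, 180, 157] z=0.1798 L=0.1196 F=[ 0.1 -0.1  0.7] hold tx=-0.0002 ty=+0.0001
```

Emit:
drive_tool:
  motion:
    - [[0,0,0,0,0,0.004,0],[0,0,0,0,0,0.004,0]]

```text
t: 5.32
ee_pos: [0.4455, -0.1968, 0.1753]
eef_rot: [-2.51, -1.887, 0.001]
force: [1.0, -0.8, 1.5]
opening: 0.0007
```

```bash
python3 step.py rest
```

```text
t=5.367 tilt=-0.2501299773107007 rad=0.17260327545993107 areas=[217, 212, 204, 195, 189, 179, 160] z=0.1755 L=0.1382 F=[1.4 0.1 1.6] hold tx=-0.0001 ty=+0.0000
```

Emit:
drive_tool:
  motion:
    - [[0,0,0,0,0,0.004,0],[0,0,0,0,0,0.004,0]]

```text
t: 5.53
ee_pos: [0.4456, -0.1969, 0.1711]
eef_rot: [-2.51, -1.887, 0.001]
force: [0.9, 0.2, 1.7]
opening: 0.0005
```

```bash
python3 step.py rest
```

```text
t=5.583 tilt=-0.24970129996321733 rad=0.17251853455922533 areas=[217, 213, 205, 194, 189, 180, 161] z=0.1713 L=0.1567 F=[0.7 0.1 1. ] hold tx=-0.0001 ty=+0.0001
```

Emit:
drive_tool:
  motion:
    - [[0,0,0,0,0,0.003,0],[0,0,0,0,0,0.003,0]]

```text
t: 5.75
ee_pos: [0.4456, -0.1969, 0.1679]
eef_rot: [-2.51, -1.887, 0.002]
force: [0.6, 0.8, 2.0]
opening: 0.0007
```

```bash
python3 step.py rest
```

```text
t=5.800 tilt=-0.24999009702301733 rad=0.17250239534198572 areas=[218, 212, 205, 194, 189, 180, 158] z=0.1681 L=0.1706 F=[ 2.  -0.7  2.1] hold tx=-0.0001 ty=+0.0000
```

Emit:
drive_tool:
  motion:
    - [[0,0,0,0,0,0.003,0],[0,0,0,0,0,0.003,0]]

```text
t: 5.97
ee_pos: [0.4456, -0.1969, 0.1647]
eef_rot: [-2.51, -1.887, 0.002]
force: [1.3, -0.8, 1.5]
opening: 0.0005
```

```bash
python3 step.py rest
```

```text
t=6.017 tilt=-0.24969181258947043 rad=0.17261781780414093 areas=[218, 212, 206, 196, 189, 179, 163] z=0.1649 L=0.1845 F=[0.2 0.3 2. ] hold tx=-0.0001 ty=+0.0000
```

Emit:
drive_tool:
  motion:
    - [[0,0,0,0,0,0.003,0],[0,0,0,0,0,0.003,0]]

```text
t: 6.18
ee_pos: [0.4456, -0.1969, 0.1616]
eef_rot: [-2.51, -1.887, 0.002]
force: [0.0, 0.6, 2.4]
opening: 0.0004
```

```bash
python3 step.py rest
```

```text
t=6.233 tilt=-0.24884811059096457 rad=0.17257534854510767 areas=[218, 212, 209, 196, 189, 181, 161] z=0.1617 L=0.1987 F=[1.4 0.7 1.7] hold tx=-0.0001 ty=+0.0000
```

Emit:
drive_tool:
  motion:
    - [[0,0,0,0,0,0.003,0],[0,0,0,0,0,0.003,0]]

```text
t: 6.4
ee_pos: [0.4455, -0.1969, 0.1583]
eef_rot: [-2.51, -1.887, 0.002]
force: [1.2, -0.4, 1.1]
opening: 0.0003
```

```bash
python3 step.py rest
```

```text
t=6.450 tilt=-0.2437310480581516 rad=0.1726400550540761 areas=[217, 213, 209, 201, 186, 179, 167] z=0.1585 L=0.2129 F=[ 1.3 -0.6  2.2] hold tx=-0.0000 ty=+0.0000
```

Run:
```python
import json
from ctl import *
J=json.load(open("kf.json")); x=np.array([-.2437,.035,.162]); L=J["L"]
ref=-.25+.033+.006; u=law(x,-.215,.15,L,.5,.17,.1); print(u, z_of_L(L)-z_of_L(u))
J.update(x=list(x),P=np.diag([6e-6,4e-4,.02**2]).tolist(),ref=-.215,u=float(u)); json.dump(J,open("kf.json","w"))
```

```text
0.23303897662384523 0.0045619935948897905
```

Emit:
drive_tool:
  motion:
    - [[0,0,0,0,0,0.003,0],[0,0,0,0,0,0.003,0]]

```text
t: 6.62
ee_pos: [0.4455, -0.1969, 0.1551]
eef_rot: [-2.51, -1.887, 0.002]
force: [1.7, 0.7, 1.7]
opening: 0.0007
```

```bash
python3 step.py up
```

```text
t=6.667 tilt=-0.22117274966910583 rad=0.17270759934931393 areas=[218, 213, 210, 198, 192, 180, 167] z=0.1553 L=0.2271 F=[0.6 0.2 1. ] hold tx=+0.0000 ty=+0.0000 x=[-0.2213  0.1743  0.1572] ref=-0.182 u=0.1913 innov L_target_prev=0.23303897662384523 -> tz=-0.0081
```

Emit:
drive_tool:
  motion:
    - [[0,0,0,0,0,-0.008,0],[0,0,0,0,0,-0.008,0]]

```text
t: 6.83
ee_pos: [0.4454, -0.1973, 0.1642]
eef_rot: [-2.511, -1.886, 0.003]
force: [-0.4, 0.1, 1.2]
opening: 0.0001
```

```bash
python3 step.py up
```

```text
t=6.883 tilt=-0.18461533981367045 rad=0.17252386421919333 areas=[215, 208, 202, 194, 186, 178, 145] z=0.1639 L=0.1891 F=[-0.9 -0.2  0.6] hold tx=+0.0002 ty=+0.0001 x=[-0.1844  0.1686  0.1606] ref=-0.150 u=0.2051 innov L_target_prev=0.1912727025789162 -> tz=+0.0036
```

Emit:
drive_tool:
  motion:
    - [[0,0,0,0,0,0.0025,0],[0,0,0,0,0,0.0025,0]]

```text
t: 7.05
ee_pos: [0.4454, -0.1971, 0.1613]
eef_rot: [-2.511, -1.887, 0.002]
force: [-0.6, -0.5, 1.9]
opening: 0.001
```

```bash
python3 step.py up
```

```text
t=7.100 tilt=-0.1594149165225367 rad=0.1728698846201624 areas=[214, 207, 200, 196, 189, 171, 127] z=0.1613 L=0.2006 F=[ 0.4 -0.   0.7] hold tx=+0.0001 ty=+0.0001 x=[-0.1591  0.1305  0.1646] ref=-0.117 u=0.2108 innov L_target_prev=0.20508842115692946 -> tz=+0.0023
```

Emit:
drive_tool:
  motion:
    - [[0,0,0,0,0,0.002,0],[0,0,0,0,0,0.002,0]]

```text
t: 7.27
ee_pos: [0.4455, -0.197, 0.159]
eef_rot: [-2.51, -1.887, 0.002]
force: [0.4, 1.2, 1.6]
opening: 0.0006
```

```bash
python3 step.py up
```

```text
t=7.317 tilt=-0.13585826895949116 rad=0.17266735718996878 areas=[215, 209, 195, 189, 187, 175, 122] z=0.1591 L=0.2103 F=[0.2 0.6 0.6] hold tx=+0.0000 ty=+0.0001 x=[-0.1355  0.1456  0.1685] ref=-0.085 u=0.2076 innov L_target_prev=0.21082793758184437 -> tz=-0.0006
```

Emit:
drive_tool:
  motion:
    - [[0,0,0,0,0,-0.0005,0],[0,0,0,0,0,-0.0005,0]]

```text
t: 7.48
ee_pos: [0.4455, -0.197, 0.1595]
eef_rot: [-2.51, -1.887, 0.002]
force: [-0.2, 0.1, 2.1]
opening: 0.0004
```

```bash
python3 step.py up
```

```text
t=7.533 tilt=-0.09874214645772639 rad=0.1727219696318268 areas=[211, 202, 196, 191, 182, 168] z=0.1596 L=0.2081 F=[-0.4 -0.   1.6] hold tx=+0.0001 ty=+0.0001 x=[-0.0987  0.2052  0.1695] ref=-0.052 u=0.1892 innov L_target_prev=0.20762856266682747 -> tz=-0.0043
```

Emit:
drive_tool:
  motion:
    - [[0,0,0,0,0,-0.0045,0],[0,0,0,0,0,-0.0045,0]]

```text
t: 7.7
ee_pos: [0.4454, -0.1972, 0.1646]
eef_rot: [-2.511, -1.886, 0.002]
force: [-0.7, -0.8, 1.3]
opening: 0.0003
```

```bash
python3 step.py up
```

```text
t=7.750 tilt=-0.06329317890684955 rad=0.17248592360196888 areas=[208, 198, 192, 186, 176, 159] z=0.1644 L=0.1869 F=[-1.4 -0.2  0.8] hold tx=+0.0002 ty=+0.0002 x=[-0.0629  0.1625  0.1734] ref=-0.020 u=0.2044 innov L_target_prev=0.1891762964784266 -> tz=+0.0040
```

Emit:
drive_tool:
  motion:
    - [[0,0,0,0,0,0,0],[0,0,0,0,0,0,0]]

```text
t: 7.92
ee_pos: [0.4453, -0.1972, 0.1645]
eef_rot: [-2.511, -1.886, 0.002]
force: [-1.0, 0.2, 2.3]
opening: 0.0008
```

```bash
python3 step.py hold
```

```text
t=7.967 tilt=-0.040653760912355175 rad=0.17234421442274991 areas=[200, 193, 189, 181, 171] z=0.1644 L=0.1867 F=[-0.4  0.   0.7] hold tx=+0.0002 ty=+0.0002 x=[-0.0403  0.1008  0.1771] ref=0.000 u=0.1755 innov L_target_prev=0.2043581969460445 -> tz=-0.0026
```

Emit:
drive_tool:
  motion:
    - [[0,0,0,0,0,-0.002,0],[0,0,0,0,0,-0.002,0]]

```text
t: 8.13
ee_pos: [0.4453, -0.1972, 0.1667]
eef_rot: [-2.511, -1.887, 0.002]
force: [-0.8, -0.5, 0.9]
opening: 0.0003
```

```bash
python3 step.py hold
```

```text
t=8.183 tilt=-0.02669281351026681 rad=0.1725181868885859 areas=[203, 197, 193, 178, 170] z=0.1666 L=0.1774 F=[-1.3 -1.3  1.3] hold tx=+0.0002 ty=+0.0002 x=[-0.0265  0.0466  0.1789] ref=0.000 u=0.1852 innov L_target_prev=0.17546696980103602 -> tz=+0.0018
```

Emit:
drive_tool:
  motion:
    - [[0,0,0,0,0,0.002,0],[0,0,0,0,0,0.002,0]]

```text
t: 8.35
ee_pos: [0.4454, -0.197, 0.1643]
eef_rot: [-2.511, -1.887, 0.002]
force: [1.5, 0.3, 1.7]
opening: 0.0005
```

```bash
python3 step.py hold
```

```text
t=8.400 tilt=-0.025916016207088055 rad=0.1725673699046215 areas=[206, 197, 192, 180, 170] z=0.1644 L=0.1869 F=[-0.3  1.2  0.8] hold tx=+0.0002 ty=+0.0001 x=[-0.0257  0.0057  0.1815] ref=0.000 u=0.1925 innov L_target_prev=0.18520795473743537 -> tz=+0.0013
```

```bash
sed -i 's/^z=st0/save(im,"step_%05d.png"%int(st0["t"]*1000),(205,190,255,260),8)\nz=st0/' step.py
```

Emit:
drive_tool:
  motion:
    - [[0,0,0,0,0,0.0015,0],[0,0,0,0,0,0.0015,0]]

```text
t: 8.57
ee_pos: [0.4455, -0.197, 0.1627]
eef_rot: [-2.51, -1.887, 0.002]
force: [0.7, 0.3, 0.6]
opening: 0.0006
```

```bash
python3 step.py hold; ls pics | grep step
```

```text
t=8.617 tilt=-0.028563216403934 rad=0.17262737851418147 areas=[205, 197, 194, 179, 167, 121] z=0.1627 L=0.1942 F=[0.  0.3 0.1] hold tx=+0.0001 ty=+0.0001 x=[-0.0284  0.0036  0.1838] ref=0.000 u=0.1944 innov L_target_prev=0.19245447377949457 -> tz=+0.0000
step_08616.png
```

View pics/step_08616.png

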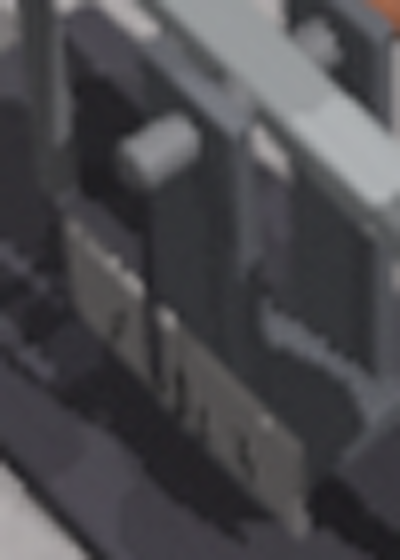

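Run:
```python
import cv2
a=cv2.imread("pics/c2.png"); a=cv2.resize(a,(512,384),interpolation=cv2.INTER_AREA)[190:260,205:255]
b=cv2.imread("pics/step_08616.png")
a=cv2.resize(a,(400,560),interpolation=cv2.INTER_CUBIC)
cv2.imwrite("pics/cmp.png",cv2.hconcat([a,b]))
```

```text
(no output)
```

View pics/cmp.png

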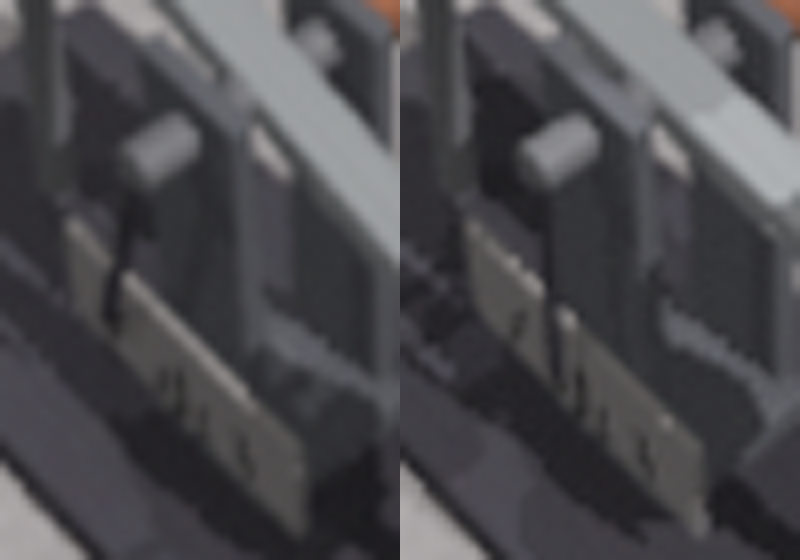

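Run:
```python
from h import *
import pickle
d=imaging.capture("scene"); json_t=read_state()["t"]; print(json_t)
for xo in (.03,.05,.07):
  for th in (-.25,-.07,-.03,0,.08):
    p=S+xo*SX+SY*(.135*np.sin(th))+SZ*(-.135*np.cos(th))
    print(xo,th,((proj(d,[p])[0]-[205,190])*8).round(0))
```

```text
8.6667
0.03 -0.25 [142. 293.]
0.03 -0.07 [184. 341.]
0.03 -0.03 [193. 351.]
0.03 0 [200. 359.]
0.03 0.08 [219. 377.]
0.05 -0.25 [ 98. 323.]
0.05 -0.07 [140. 372.]
0.05 -0.03 [149. 382.]
0.05 0 [156. 389.]
0.05 0.08 [175. 408.]
0.07 -0.25 [ 54. 353.]
0.07 -0.07 [ 95. 402.]
0.07 -0.03 [104. 413.]
0.07 0 [111. 420.]
0.07 0.08 [130. 439.]
```

```bash
sed -i 's/if mode=="hold": ref=0/if mode=="hold": ref=.01/; s/^z=st0/cv2.imwrite("pics\/full_%05d.png"%int(st0["t"]*1000),im["color"][:,:,::-1])\nz=st0/' step.py; python3 step.py hold
```

```text
t=8.717 tilt=-0.025451676566498438 rad=0.17228032698448845 areas=[206, 195, 189, 178, 168] z=0.1629 L=0.1936 F=[1.5 0.5 0.6] hold tx=+0.0001 ty=+0.0001 x=[-0.0257  0.0301  0.1829] ref=0.010 u=0.1902 innov L_target_prev=0.19435466800266996 -> tz=-0.0008
```

Emit:
drive_tool:
  motion:
    - [[0,0,0,0,0,-0.0005,0],[0,0,0,0,0,-0.0005,0]]

```text
t: 8.88
ee_pos: [0.4455, -0.1971, 0.1634]
eef_rot: [-2.511, -1.887, 0.002]
force: [0.4, 0.3, 0.8]
opening: 0.0004
```

```bash
python3 step.py hold
```

```text
t=8.933 tilt=-0.018888971676348842 rad=0.1723615700411123 areas=[203, 196, 183, 175, 168] z=0.1634 L=0.1912 F=[-0.2 -0.1  1.7] hold tx=+0.0001 ty=+0.0001 x=[-0.0188  0.0399  0.184 ] ref=0.010 u=0.1870 innov L_target_prev=0.1902379282241866 -> tz=-0.0010
```

Emit:
drive_tool:
  motion:
    - [[0,0,0,0,0,-0.001,0],[0,0,0,0,0,-0.001,0]]

```text
t: 9.1
ee_pos: [0.4455, -0.1972, 0.1646]
eef_rot: [-2.511, -1.887, 0.002]
force: [0.3, -0.6, 0.8]
opening: 0.0004
```

```bash
python3 step.py hold
```

```text
t=9.150 tilt=-0.012861351647136088 rad=0.17195480675437208 areas=[201, 193, 187, 183, 162] z=0.1645 L=0.1863 F=[0.1 0.4 0.4] hold tx=+0.0002 ty=+0.0001 x=[-0.0128  0.0254  0.1849] ref=0.010 u=0.1900 innov L_target_prev=0.18698608745279244 -> tz=+0.0008
```

Emit:
drive_tool:
  motion:
    - [[0,0,0,0,0,0.001,0],[0,0,0,0,0,0.001,0]]

```text
t: 9.32
ee_pos: [0.4455, -0.1971, 0.1634]
eef_rot: [-2.511, -1.887, 0.002]
force: [-0.3, -0.5, -0.2]
opening: 0.0009
```

```bash
python3 step.py hold
```

```text
t=9.367 tilt=-0.006617150599226407 rad=0.172246202894613 areas=[199, 192, 183, 177, 157] z=0.1635 L=0.1910 F=[-0.4  0.2  0.6] hold tx=+0.0002 ty=+0.0001 x=[-0.0066  0.0347  0.1848] ref=0.010 u=0.1825 innov L_target_prev=0.18997356201253657 -> tz=-0.0019
```

Emit:
drive_tool:
  motion:
    - [[0,0,0,0,0,-0.002,0],[0,0,0,0,0,-0.002,0]]

```text
t: 9.53
ee_pos: [0.4454, -0.1972, 0.1657]
eef_rot: [-2.511, -1.886, 0.002]
force: [-0.6, -0.8, 1.6]
opening: 0.0006
```

```bash
python3 step.py hold
```

```text
t=9.583 tilt=1.9908814414382192e-05 rad=0.17212948938374598 areas=[198, 194, 184, 176, 160] z=0.1656 L=0.1818 F=[-0.   0.3  0.3] hold tx=+0.0002 ty=+0.0002 x=[0.     0.0224 0.1849] ref=0.010 u=0.1855 innov L_target_prev=0.18246379507291283 -> tz=+0.0008
```

Emit:
drive_tool:
  motion:
    - [[0,0,0,0,0,0.0005,0],[0,0,0,0,0,0.0005,0]]

```text
t: 9.75
ee_pos: [0.4453, -0.1971, 0.165]
eef_rot: [-2.511, -1.886, 0.002]
force: [0.3, -0.2, 0.7]
opening: 0.0006
```

```bash
python3 step.py hold; ls pics|grep step|tail -1
```

```text
t=9.800 tilt=0.00022039682015551065 rad=0.17218475341297496 areas=[197, 194, 183, 177, 159] z=0.1650 L=0.1841 F=[0.7 0.4 1. ] hold tx=+0.0002 ty=+0.0002 x=[ 0.0003 -0.0034  0.1859] ref=0.010 u=0.1909 innov L_target_prev=0.18545738690614957 -> tz=+0.0015
step_09800.png
```

View pics/step_09800.png

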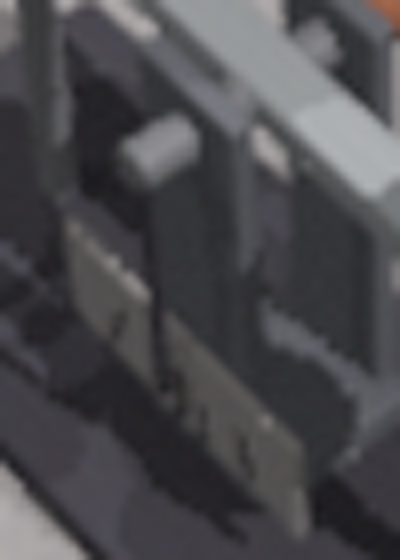

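Run:
```python
# counterweight check: optical flow of cw top edge between t=8.717 (tilt -.0255) / start is different; compare side
from h import *
import glob
a=cv2.imread("pics/c2.png"); a=cv2.cvtColor(cv2.resize(a,(512,384),interpolation=cv2.INTER_AREA),cv2.COLOR_BGR2GRAY)
b=cv2.imread("pics/full_09800.png",0)
A=cv2.resize(a[140:200,190:250],None,fx=5,fy=5); B=cv2.resize(b[140:200,190:250],None,fx=5,fy=5)
cv2.imwrite("pics/cw.png",cv2.hconcat([A,B]))
```

```text
(no output)
```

View pics/cw.png

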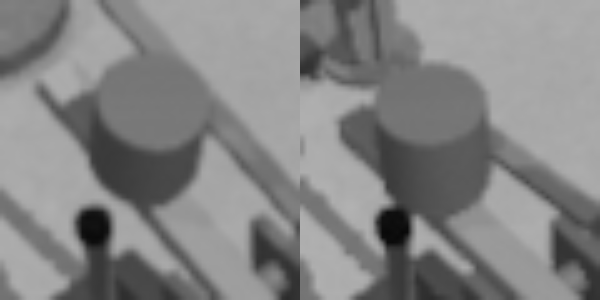

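Emit:
drive_tool:
  motion:
    - [[0,0,0,0,0,0.001,0],[0,0,0,0,0,0.001,0]]

```text
t: 9.97
ee_pos: [0.4454, -0.1971, 0.1639]
eef_rot: [-2.511, -1.887, 0.002]
force: [-0.2, -0.2, 0.8]
opening: 0.0007
```

```bash
python3 step.py hold
```

```text
t=10.017 tilt=-0.000812369327659046 rad=0.17221124311927963 areas=[197, 193, 183, 175, 160] z=0.1639 L=0.1889 F=[0.2 0.3 0.9] hold tx=+0.0001 ty=+0.0002 x=[-0.0008  0.0002  0.1862] ref=0.010 u=0.1890 innov L_target_prev=0.19086424751865486 -> tz=+0.0000
```

Emit:
drive_tool:
  motion:
    - [[0,0,0,0,0,0,0],[0,0,0,0,0,0,0]]

```text
t: 10.18
ee_pos: [0.4454, -0.197, 0.1639]
eef_rot: [-2.51, -1.887, 0.002]
force: [0.4, 0.2, 0.4]
opening: 0.0006
```

```bash
python3 step.py hold
```

```text
t=10.233 tilt=0.0003352920435710782 rad=0.17231205648891212 areas=[197, 193, 182, 176, 160] z=0.1639 L=0.1890 F=[0.2 0.4 0.9] hold tx=+0.0001 ty=+0.0002 x=[0.0003 0.0112 0.1863] ref=0.010 u=0.1862 innov L_target_prev=0.1889665690854327 -> tz=-0.0006
```

Emit:
drive_tool:
  motion:
    - [[0,0,0,0,0,-0.0005,0],[0,0,0,0,0,-0.0005,0]]

```text
t: 10.4
ee_pos: [0.4454, -0.1971, 0.1645]
eef_rot: [-2.511, -1.887, 0.002]
force: [-0.4, -0.3, 0.5]
opening: 0.0002
```

```bash
python3 step.py hold
```

```text
t=10.450 tilt=0.003018315618733225 rad=0.17238622834438314 areas=[199, 193, 184, 177, 157] z=0.1645 L=0.1866 F=[1.  0.5 0.4] hold tx=+0.0002 ty=+0.0002 x=[0.003  0.0131 0.1864] ref=0.010 u=0.1856 innov L_target_prev=0.18624738391453202 -> tz=-0.0002
```

Emit:
drive_tool:
  motion:
    - [[0,0,0,0,0,0,0],[0,0,0,0,0,0,0]]

```text
t: 10.62
ee_pos: [0.4454, -0.1971, 0.1645]
eef_rot: [-2.511, -1.886, 0.002]
force: [0.5, -0.3, -0.1]
opening: 0.0007
```

```bash
python3 step.py hold
```

```text
t=10.667 tilt=0.0055222488534789615 rad=0.17215362459560304 areas=[197, 192, 185, 173, 152] z=0.1645 L=0.1865 F=[ 0.3 -0.3  1.1] hold tx=+0.0002 ty=+0.0002 x=[0.0055 0.0118 0.1865] ref=0.010 u=0.1846 innov L_target_prev=0.18560047434594887 -> tz=-0.0004
```

Emit:
drive_tool:
  motion:
    - [[0,0,0,0,0,-0.0005,0],[0,0,0,0,0,-0.0005,0]]

```text
t: 10.83
ee_pos: [0.4454, -0.1971, 0.1651]
eef_rot: [-2.511, -1.887, 0.002]
force: [-0.2, -1.3, 1.0]
opening: 0.0002
```

```bash
python3 step.py hold
```

```text
t=10.883 tilt=0.007890979010767074 rad=0.17239345467001152 areas=[196, 188, 180, 172, 153] z=0.1650 L=0.1843 F=[0.5 0.1 0.6] hold tx=+0.0002 ty=+0.0002 x=[0.0079 0.0075 0.1864] ref=0.010 u=0.1851 innov L_target_prev=0.18463235102898592 -> tz=+0.0002
```

Emit:
drive_tool:
  motion:
    - [[0,0,0,0,0,0,0],[0,0,0,0,0,0,0],[0,0,0,0,0,0,0]]

```text
t: 11.13
ee_pos: [0.4453, -0.1971, 0.165]
eef_rot: [-2.511, -1.887, 0.002]
force: [0.0, -1.1, -0.3]
opening: 0.0006
```

```bash
python3 step.py hold
```

```text
t=11.183 tilt=0.006972778246166489 rad=0.17225160322557806 areas=[197, 192, 184, 174, 155] z=0.1650 L=0.1843 F=[-0.8  0.6  0.8] hold tx=+0.0002 ty=+0.0002 x=[ 0.007  -0.0075  0.1869] ref=0.010 u=0.1892 innov L_target_prev=0.18506066754510817 -> tz=+0.0011
```

Emit:
drive_tool:
  motion:
    - [[0,0,0,0,0,0.0008,0],[0,0,0,0,0,0.0008,0]]

```text
t: 11.35
ee_pos: [0.4454, -0.1971, 0.1641]
eef_rot: [-2.511, -1.887, 0.002]
force: [0.1, -0.1, 1.1]
opening: 0.0006
```

```bash
python3 step.py hold
```

```text
t=11.400 tilt=0.005669558928976026 rad=0.1722188831569751 areas=[196, 192, 185, 173, 153] z=0.1641 L=0.1881 F=[ 0.5 -0.3  0.6] hold tx=+0.0001 ty=+0.0002 x=[ 0.0057 -0.0021  0.1869] ref=0.010 u=0.1872 innov L_target_prev=0.1892444333649413 -> tz=-0.0002
```

Emit:
drive_tool:
  motion:
    - [[0,0,0,0,0,0,0],[0,0,0,0,0,0,0],[0,0,0,0,0,0,0]]

```text
t: 11.65
ee_pos: [0.4453, -0.1971, 0.1641]
eef_rot: [-2.51, -1.887, 0.002]
force: [-0.7, -1.1, 1.1]
opening: 0.0001
```

```bash
python3 step.py hold
```

```text
t=11.700 tilt=0.006981378465365173 rad=0.17227689449094682 areas=[198, 190, 183, 172, 154] z=0.1641 L=0.1880 F=[ 0.1 -0.3  1.2] hold tx=+0.0001 ty=+0.0002 x=[0.007  0.0101 0.1869] ref=0.010 u=0.1841 innov L_target_prev=0.18722911843273896 -> tz=-0.0009
```

Emit:
drive_tool:
  motion:
    - [[0,0,0,0,0,-0.0008,0],[0,0,0,0,0,-0.0008,0]]

```text
t: 11.87
ee_pos: [0.4454, -0.1972, 0.165]
eef_rot: [-2.511, -1.886, 0.002]
force: [0.2, 0.7, 0.8]
opening: 0.0006
```

```bash
python3 step.py hold
```

```text
t=11.917 tilt=0.009897251722470468 rad=0.17232714817173164 areas=[198, 186, 179, 172, 152] z=0.1650 L=0.1841 F=[-0.  -0.5  1.1] hold tx=+0.0002 ty=+0.0002 x=[0.0099 0.01   0.1867] ref=0.010 u=0.1839 innov L_target_prev=0.18411017016301634 -> tz=-0.0001
```

Emit:
drive_tool:
  motion:
    - [[0,0,0,0,0,0,0],[0,0,0,0,0,0,0],[0,0,0,0,0,0,0]]

```text
t: 12.17
ee_pos: [0.4453, -0.1972, 0.165]
eef_rot: [-2.511, -1.886, 0.002]
force: [0.4, -0.3, 0.3]
opening: 0.0003
```

```bash
python3 step.py hold
```

```text
t=12.217 tilt=0.009666698267720486 rad=0.1724223768797713 areas=[199, 184, 180, 172, 146] z=0.1650 L=0.1841 F=[-0.8  0.3  1.1] hold tx=+0.0002 ty=+0.0002 x=[ 0.0097 -0.0058  0.1872] ref=0.010 u=0.1878 innov L_target_prev=0.1839075550099246 -> tz=+0.0008
```

Emit:
drive_tool:
  motion:
    - [[0,0,0,0,0,0.0008,0],[0,0,0,0,0,0.0008,0]]

```text
t: 12.38
ee_pos: [0.4453, -0.1971, 0.1641]
eef_rot: [-2.511, -1.886, 0.002]
force: [-0.0, 0.3, 1.6]
opening: 0.0002
```

```bash
python3 step.py hold
```

```text
t=12.433 tilt=0.008374103432974955 rad=0.1723437644273201 areas=[198, 189, 182, 172, 152] z=0.1641 L=0.1880 F=[-0.4 -0.   0.5] hold tx=+0.0002 ty=+0.0002 x=[ 0.0084 -0.002   0.1872] ref=0.010 u=0.1862 innov L_target_prev=0.18781808546996837 -> tz=-0.0004
```

Emit:
drive_tool:
  motion:
    - [[0,0,0,0,0,0,0],[0,0,0,0,0,0,0],[0,0,0,0,0,0,0]]

```text
t: 12.68
ee_pos: [0.4454, -0.1971, 0.1641]
eef_rot: [-2.511, -1.887, 0.002]
force: [0.6, 0.9, 0.5]
opening: 0.0007
```

```bash
python3 step.py hold
```

```text
t=12.733 tilt=0.012011803949205091 rad=0.17252681020504068 areas=[195, 183, 178, 171, 150] z=0.1641 L=0.1880 F=[0.1 0.3 0.2] hold tx=+0.0001 ty=+0.0002 x=[0.012  0.019  0.1866] ref=0.010 u=0.1791 innov L_target_prev=0.18616841857456715 -> tz=-0.0020
```

Emit:
drive_tool:
  motion:
    - [[0,0,0,0,0,-0.002,0],[0,0,0,0,0,-0.002,0]]

```text
t: 12.9
ee_pos: [0.4454, -0.1972, 0.1664]
eef_rot: [-2.511, -1.886, 0.002]
force: [0.4, 0.7, 0.3]
opening: 0.0003
```

```bash
python3 step.py hold
```

```text
t=12.950 tilt=0.013799755569960714 rad=0.17261711065681562 areas=[195, 183, 179, 172, 149] z=0.1663 L=0.1786 F=[-0.3  0.3 -0.7] hold tx=+0.0002 ty=+0.0002 x=[ 0.0138 -0.004   0.1868] ref=0.010 u=0.1871 innov L_target_prev=0.17909094546428425 -> tz=+0.0020
```

Emit:
drive_tool:
  motion:
    - [[0,0,0,0,0,0.0015,0],[0,0,0,0,0,0.0015,0]]

```text
t: 13.12
ee_pos: [0.4454, -0.1971, 0.1647]
eef_rot: [-2.511, -1.887, 0.002]
force: [-0.1, -0.3, 1.2]
opening: 0.0007
```

```bash
python3 step.py hold
```

```text
t=13.167 tilt=0.010068928310824843 rad=0.1723831878008368 areas=[197, 186, 180, 172, 151] z=0.1647 L=0.1855 F=[-0.2  1.2  0.5] hold tx=+0.0002 ty=+0.0002 x=[ 0.0101 -0.0181  0.1873] ref=0.010 u=0.1897 innov L_target_prev=0.18714355784270945 -> tz=+0.0010
```

Emit:
drive_tool:
  motion:
    - [[0,0,0,0,0,0.001,0],[0,0,0,0,0,0.001,0]]

```text
t: 13.33
ee_pos: [0.4455, -0.197, 0.1636]
eef_rot: [-2.511, -1.887, 0.002]
force: [0.6, 1.0, -0.4]
opening: 0.0004
```

```bash
python3 step.py hold
```

```text
t=13.383 tilt=0.007557751809294078 rad=0.1723352764969295 areas=[197, 190, 183, 174, 158] z=0.1636 L=0.1904 F=[-0.4  0.2  0.4] hold tx=+0.0001 ty=+0.0001 x=[ 0.0076 -0.0023  0.1874] ref=0.010 u=0.1859 innov L_target_prev=0.18967075817675144 -> tz=-0.0010
```

Emit:
drive_tool:
  motion:
    - [[0,0,0,0,0,-0.0005,0],[0,0,0,0,0,-0.0005,0],[0,0,0,0,0,-0.0005,0]]

```text
t: 13.63
ee_pos: [0.4454, -0.1971, 0.1641]
eef_rot: [-2.511, -1.887, 0.002]
force: [0.1, 0.1, 0.7]
opening: 0.0002
```

```bash
python3 step.py hold
```

```text
t=13.683 tilt=0.012226541518886802 rad=0.17267566777726479 areas=[195, 183, 178, 172, 149] z=0.1641 L=0.1881 F=[-0.2 -0.   0.1] hold tx=+0.0002 ty=+0.0001 x=[0.0122 0.0232 0.1868] ref=0.010 u=0.1783 innov L_target_prev=0.18585999037690917 -> tz=-0.0022
```

Emit:
drive_tool:
  motion:
    - [[0,0,0,0,0,-0.0025,0],[0,0,0,0,0,-0.0025,0]]

```text
t: 13.85
ee_pos: [0.4454, -0.1972, 0.167]
eef_rot: [-2.511, -1.886, 0.002]
force: [-0.8, 0.1, 1.2]
opening: 0.0004
```

```bash
python3 step.py down 0.1
```

```text
t=13.900 tilt=0.013738977763155136 rad=0.17259764329563101 areas=[195, 183, 178, 174, 151] z=0.1669 L=0.1761 F=[-0.2  0.5  0.2] hold tx=+0.0002 ty=+0.0002 x=[ 0.0138 -0.0103  0.1871] ref=-0.012 u=0.1547 innov L_target_prev=0.17831454947012135 -> tz=-0.0049
```

Emit:
drive_tool:
  motion:
    - [[0,0,0,0,0,-0.004,0],[0,0,0,0,0,-0.004,0]]

```text
t: 14.07
ee_pos: [0.4455, -0.1973, 0.1714]
eef_rot: [-2.511, -1.887, 0.001]
force: [0.3, 0.1, -0.2]
opening: 0.0003
```

```bash
python3 step.py down 0.1
```

```text
t=14.117 tilt=0.0018873357576560945 rad=0.17241883801564864 areas=[198, 192, 184, 174, 157] z=0.1712 L=0.1569 F=[-0.8 -0.1 -0.2] hold tx=+0.0002 ty=+0.0000 x=[ 0.0019 -0.1101  0.1871] ref=-0.033 u=0.1819 innov L_target_prev=0.1546792508167172 -> tz=+0.0057
```

Emit:
drive_tool:
  motion:
    - [[0,0,0,0,0,0.005,0],[0,0,0,0,0,0.005,0]]

```text
t: 14.28
ee_pos: [0.4455, -0.1971, 0.1657]
eef_rot: [-2.511, -1.887, 0.001]
force: [1.7, 0.5, 0.9]
opening: 0.0005
```

```bash
python3 step.py down 0.1
```

```text
t=14.333 tilt=-0.029281262404229236 rad=0.17268109862309985 areas=[203, 195, 188, 181, 168] z=0.1658 L=0.1806 F=[1.2 0.3 1. ] hold tx=+0.0002 ty=+0.0001 x=[-0.0293 -0.1571  0.1872] ref=-0.055 u=0.1906 innov L_target_prev=0.18193643173037874 -> tz=+0.0023
```

Emit:
drive_tool:
  motion:
    - [[0,0,0,0,0,0.0025,0],[0,0,0,0,0,0.0025,0]]

```text
t: 14.5
ee_pos: [0.4455, -0.1971, 0.1629]
eef_rot: [-2.511, -1.887, 0.002]
force: [0.3, 0.5, 0.8]
opening: 0.0006
```

```bash
python3 step.py down 0.1
```

```text
t=14.550 tilt=-0.06189566474686731 rad=0.17236300999634263 areas=[209, 198, 193, 186, 175, 151] z=0.1631 L=0.1927 F=[-0.1  0.2  1. ] hold tx=+0.0001 ty=+0.0000 x=[-0.0619 -0.1398  0.1871] ref=-0.077 u=0.1921 innov L_target_prev=0.19057739974736346 -> tz=-0.0001
```

Emit:
drive_tool:
  motion:
    - [[0,0,0,0,0,0,0],[0,0,0,0,0,0,0]]

```text
t: 14.72
ee_pos: [0.4455, -0.1971, 0.163]
eef_rot: [-2.511, -1.887, 0.002]
force: [-0.0, 0.1, 0.6]
opening: 0.0006
```

```bash
python3 step.py down 0.1
```

```text
t=14.767 tilt=-0.08351315089543532 rad=0.1728085027195064 areas=[210, 200, 193, 186, 181, 164] z=0.1631 L=0.1928 F=[ 0.4 -0.9  0.6] hold tx=+0.0002 ty=+0.0000 x=[-0.0837 -0.0959  0.1848] ref=-0.098 u=0.1845 innov L_target_prev=0.19214646191908158 -> tz=-0.0019
```

Emit:
drive_tool:
  motion:
    - [[0,0,0,0,0,-0.002,0],[0,0,0,0,0,-0.002,0]]

```text
t: 14.93
ee_pos: [0.4455, -0.1973, 0.1654]
eef_rot: [-2.511, -1.887, 0.002]
force: [-0.4, -0.1, 1.4]
opening: 0.0004
```

```bash
python3 step.py down 0.15
```

```text
t=14.983 tilt=-0.10259201147271413 rad=0.17259127873057306 areas=[210, 205, 201, 195, 184, 165] z=0.1653 L=0.1830 F=[ 0.  -0.9  1.3] hold tx=+0.0003 ty=+0.0001 x=[-0.1027 -0.1066  0.1834] ref=-0.131 u=0.1743 innov L_target_prev=0.18452177408169204 -> tz=-0.0020
```

Emit:
drive_tool:
  motion:
    - [[0,0,0,0,0,-0.001,0],[0,0,0,0,0,-0.001,0]]

```text
t: 15.15
ee_pos: [0.4454, -0.1974, 0.1665]
eef_rot: [-2.511, -1.887, 0.002]
force: [-0.1, -0.5, 1.1]
opening: 0.0007
```

```bash
python3 step.py down 0.15
```

```text
t=15.200 tilt=-0.1268722370811891 rad=0.1727665800602476 areas=[212, 208, 200, 191, 184, 174] z=0.1664 L=0.1782 F=[-0.7 -1.7  1.7] hold tx=+0.0004 ty=+0.0001 x=[-0.127  -0.145   0.1816] ref=-0.164 u=0.1834 innov L_target_prev=0.1742629130653485 -> tz=+0.0012
```

Emit:
drive_tool:
  motion:
    - [[0,0,0,0,0,0.0015,0],[0,0,0,0,0,0.0015,0]]

```text
t: 15.37
ee_pos: [0.4455, -0.1972, 0.1648]
eef_rot: [-2.511, -1.887, 0.002]
force: [1.3, 0.1, 1.1]
opening: 0.0007
```

```bash
python3 step.py down 0.15
```

```text
t=15.417 tilt=-0.16116683384246616 rad=0.172756004556072 areas=[211, 205, 203, 196, 187, 174] z=0.1648 L=0.1851 F=[-0.6 -0.3  0.7] hold tx=+0.0003 ty=+0.0001 x=[-0.1613 -0.1804  0.1805] ref=-0.196 u=0.1933 innov L_target_prev=0.18340493346442371 -> tz=+0.0019
```

Emit:
drive_tool:
  motion:
    - [[0,0,0,0,0,0.0035,0],[0,0,0,0,0,0.0035,0]]

```text
t: 15.58
ee_pos: [0.4455, -0.1971, 0.1608]
eef_rot: [-2.511, -1.887, 0.002]
force: [0.3, 0.8, 0.9]
opening: 0.0002
```

```bash
python3 step.py down 0.1
```

```text
t=15.633 tilt=-0.19326563621420595 rad=0.1728712156036082 areas=[218, 210, 202, 198, 190, 182, 159] z=0.1610 L=0.2018 F=[-0.1  0.8  1.8] hold tx=+0.0002 ty=+0.0000 x=[-0.1935 -0.1425  0.1779] ref=-0.218 u=0.1986 innov L_target_prev=0.19332097877366908 -> tz=-0.0007
```

Emit:
drive_tool:
  motion:
    - [[0,0,0,0,0,0,0],[0,0,0,0,0,0,0]]

```text
t: 15.8
ee_pos: [0.4456, -0.1971, 0.1609]
eef_rot: [-2.511, -1.887, 0.002]
force: [-0.5, -0.4, 1.2]
opening: 0.0011
```

```bash
python3 step.py down 0.1
```

```text
t=15.850 tilt=-0.21303035136816184 rad=0.17312368390683608 areas=[218, 211, 204, 196, 192, 185, 165] z=0.1610 L=0.2018 F=[ 0.8 -0.3  1.6] hold tx=+0.0001 ty=-0.0001 x=[-0.2133 -0.0866  0.1748] ref=-0.240 u=0.1863 innov L_target_prev=0.19860772383546602 -> tz=-0.0035
```

Emit:
drive_tool:
  motion:
    - [[0,0,0,0,0,-0.002,0],[0,0,0,0,0,-0.002,0]]

```text
t: 16.02
ee_pos: [0.4456, -0.1974, 0.1633]
eef_rot: [-2.511, -1.887, 0.002]
force: [-0.3, -1.5, 1.9]
opening: 0.0001
```

```bash
python3 step.py down 0.1
```

```text
t=16.067 tilt=-0.22851677658954028 rad=0.17276500097488684 areas=[216, 215, 206, 198, 192, 181, 160] z=0.1632 L=0.1922 F=[-0.6 -1.4  1.4] hold tx=+0.0003 ty=-0.0001 x=[-0.2287 -0.0879  0.173 ] ref=-0.261 u=0.1890 innov L_target_prev=0.18627110902550634 -> tz=-0.0007
```

Emit:
drive_tool:
  motion:
    - [[0,0,0,0,0,-0.0005,0],[0,0,0,0,0,-0.0005,0]]

```text
t: 16.23
ee_pos: [0.4456, -0.1975, 0.1639]
eef_rot: [-2.511, -1.887, 0.002]
force: [0.0, -1.0, 1.7]
opening: 0.0004
```

```bash
python3 step.py down 0.1
```

```text
t=16.283 tilt=-0.2439305357122638 rad=0.172633547589504 areas=[217, 212, 210, 200, 186, 179, 159] z=0.1638 L=0.1896 F=[-0.2 -0.5  0.8] hold tx=+0.0004 ty=-0.0001 x=[-0.2442 -0.0967  0.17  ] ref=-0.283 u=0.1885 innov L_target_prev=0.18899043718838107 -> tz=-0.0002
```

Emit:
drive_tool:
  motion:
    - [[0,0,0,0,0,0,0],[0,0,0,0,0,0,0],[0,0,0,0,0,-0.003,0],[0,0,0,0,0,-0.006,0]]

```text
t: 16.62
ee_pos: [0.4454, -0.1975, 0.1699]
eef_rot: [-2.511, -1.886, 0.002]
force: [-0.2, -1.5, 1.7]
opening: 0.0008
```

```bash
python3 step.py rest
```

```text
t=16.667 tilt=-0.2500390366431424 rad=0.1725419281889476 areas=[218, 212, 205, 195, 189, 180, 162] z=0.1704 L=0.1604 F=[-0.9  0.2  1.8] hold tx=+0.0006 ty=-0.0001
```

On its rest. Now release the lever, slowly.

Emit:
drive_tool:
  motion:
    - [[0,0,0,0,0,-0.008,0],[0,0,0,0,0,-0.018,0],[0,0,0,0,0,-0.028,0],[0,0,0,0,0,-0.038,0],[0,0,0,0,0,-0.048,0],[0,0,0,0,0,-0.058,0],[0,0,0,0,0,-0.068,0],[0,0,0,0,0,-0.078,0]]

```text
t: 17.33
ee_pos: [0.4455, -0.1971, 0.2495]
eef_rot: [-2.511, -1.887, 0.001]
force: [1.0, -0.4, -0.5]
opening: 0.0008
```

Emit:
drive_tool:
  motion:
    - [[0,0,0,0,0,-0.008,0],[0,0,0,0,0,-0.016,0],[0,0,0,0,0,-0.024,0],[0,0,0,0,0,-0.032,0],[0,0,0,0,0,-0.05,0],[0,0,0,0,0,-0.07,0],[0,0,0,0,0,-0.08,0],[0,0,0,0,0,-0.08,0]]

```text
t: 18.0
ee_pos: [0.4465, -0.1976, 0.3316]
eef_rot: [2.51, 1.886, 0.002]
force: [0.1, -0.4, -0.0]
opening: 0.0007
```

```bash
python3 step.py rest
python3 - <<'E'
from h import *
im=imaging.capture("scene"); s=imaging.capture("side"); save(im,"end_c.png",(160,60,320,260),3); save(s,"end_s.png",None,1.4)
E
```

```text
t=18.050 tilt=-0.2495664641993931 rad=0.17267794282224183 areas=[214, 211, 198, 191, 183, 171] z=0.3301 L=-0.5569 F=[ 0.1 -0.2  0. ] hold tx=+0.0002 ty=-0.0004
```

View pics/end_c.png

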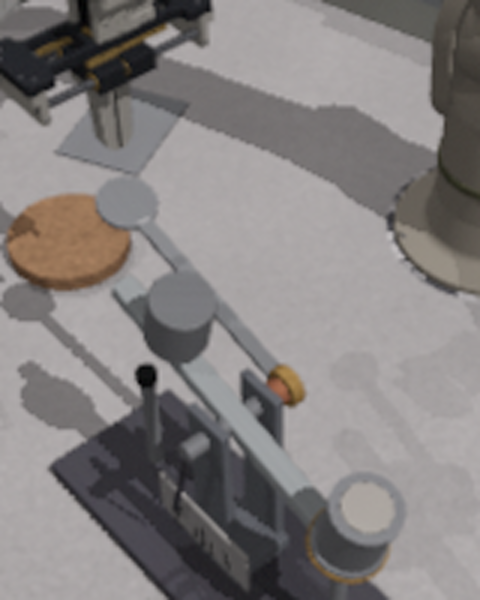

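View pics/end_s.png

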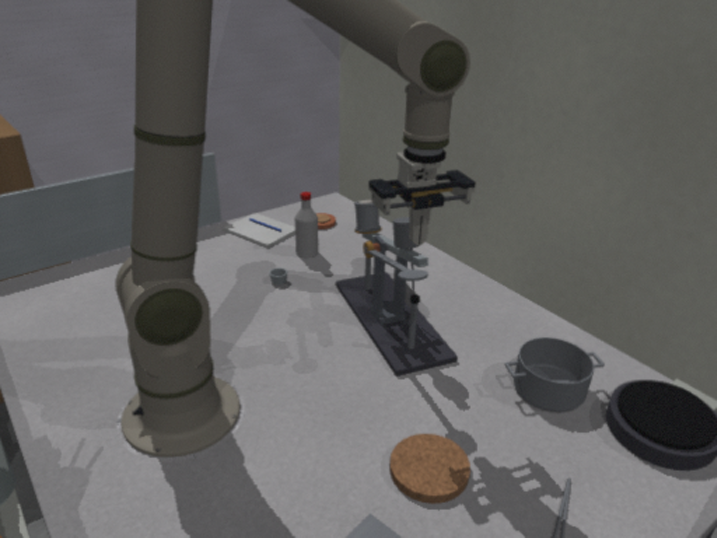

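The pictures show the beam on its rest, the lever back in its free position (plate at crop 127,203, as before pressing), the fingertips clear above it, and the bystanders in place.

```bash
python3 -c "
from cell import job_done; print(job_done())"
```

```text
the job is handed in; nothing more can be done
None
```

I pressed only the thumb plate, with closed fingers, and lifted the beam off its rest. By my camera reading the pointer stayed between the short marks from about t = 7.7 s to 14.7 s, and within about ±0.015 rad of level from about 9.2 s to 14.1 s. I then eased the beam down, landing at about 0.1 rad/s, let the lever up slowly and backed off. `job_done()` gives no verdict.

**Last checks:**
- The tilt read -0.250 rad, which is on the rest with the flask side down.
- The lever looked free.
- The tool was well clear with about zero force.
- The bottle, pot, soldering board and tin looked unmoved in the pictures. I did not measure their positions.

**Disagreements:**
- **Fingertip height:** in the pictures the fingertips sat about 30 mm higher than the reported TCP height and `ctrl.finger_overhang` imply. I used the camera value for contact.
- **Pointer reading:** a rough reading of the pointer on the scale came out 0.01 to 0.02 rad below the flask-disc tilt I steered by. That is well inside the ±0.08 band.

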